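# Set up a casting mould: division plate into its grooves, core held in the corner

### The job

Set up the small casting mould: take the steel division plate out of the white rack and slide it down into the mould's pair of grooves until it stands on the mould floor, then let it go. Next stand the white plastic core upright on the floor of the larger compartment and press it squarely into the corner between the division plate and the fixed long wall (the one without clamp screws), so that it bears on both at once. The core would float up in the resin, so finish while still holding it pressed into that corner, and leave the beaker, cups and jar where they stand.

Things in the scene. Friction and masses are not known exactly. Their poses are not given: they have to be found in the camera images.
- mould: Open-topped metal casting mould fixed to the bench, turned a little. Origin on the bench, under the middle of the inner space, z up, y along its length. Steel base plate x -60 to +78, y -107 to +107 mm; its top is the mould floor, 10 mm above the bench. Inner space x -37.5 to +37.5, y -85 to +85 mm; aluminium walls all round, rim 40 mm above the floor (50 above the bench).
- fixed_wall: The mould's fixed long wall, on its -x side, 14 mm thick, without clamp screws. Origin and axes are those of the mould; its flat inner face is the plane x = -37.5 mm, looking to +x.
- clamped_wall: The mould's other long wall, on its +x side, 14 mm thick, held by two hand screws with black knobs (at y -55 and +55 mm, reaching to x +100 mm, below the rim). Origin and axes are those of the mould; inner face at x = +37.5 mm.
- groove_foot (a point): Point on the mould floor midway between the two facing grooves (mould x 0, y +35 mm): where the plate's origin belongs. Axes as the mould. Each groove is upright, from rim to floor, 12 mm wide along y and 6 mm deep into its long wall; the mouth flares 4 mm to each side over the top 6 mm. With the plate in, the compartment on the +y side is 45 mm long, the larger one (-y side) 115 mm.
- corner (a point): Point on the mould floor where the fixed wall's inner face meets the face of a centred division plate (mould x -37.5, y +30 mm): the corner for the core, which stands to its +x and -y. Axes as the mould.
- division_plate: Steel plate, 0.3 to 0.5 kg, 10 mm thick (its y), 83 mm wide (its x), 44 mm high, with a finger tab 40 mm wide and 10 mm thick standing 36 mm above the middle of its top edge (80 mm in all). Origin at the centre of its underside, z up; same both ways round. In the grooves it has 1 mm play at each face, 2 mm at each end, and its tab stands 40 mm above the rim.
- rack: White plastic plate rack fixed to the bench, 110 x 90 x 30 mm; origin at the centre of its underside. Three open slots along its x, 14 mm wide, slot floor 8 mm above the bench; the division plate stands in the middle one (y = 0). A short aluminium spacer without a tab (86 x 8 mm, top 44 mm above the bench) belongs to the slot at y +25 mm.
- core: White plastic block, 0.09 to 0.18 kg, 48 x 48 mm and 46 mm high, with a square grip 24 x 24 mm standing 38 mm above the middle of its top (84 mm in all). Origin at the centre of its underside, z up, sides along its x and y; the same in all quarter turns. In the mould its block's top is 6 mm above the rim; in the corner its centre is 24 mm from both faces.
- beaker: Glass beaker, 72 mm across, 98 mm tall; origin at the centre of its underside. Leave it alone.
- cup_a: Small clear empty cup, 52 mm across, 40 mm tall; origin at the centre of its underside. Leave it alone.
- cup_b: Second small clear empty cup, same size. Leave it alone.
- jar: White lidded jar, 60 mm across, 85 mm tall; origin at the centre of its underside. Leave it alone.

How it is judged:
By the outcome, as a careful person would: the job done as asked, in the order asked, and still so for the second after the job is handed in, while the arm keeps its last pose, push and grip.
It also fails if it takes over 72 s, if anything falls off the work surface, if the arm or the gripper's body presses on something with over 40 N, if the wrist force passes 120 N, or if a joint passes its speed limit or range.

### The arm

A 6-joint arm with a two-finger parallel gripper is mounted at the origin on the work surface. World frame = base frame: x ahead of the robot, y to its left, z up, the work surface at z = 0. Lengths are in m, angles in rad, forces in N, time in s.
With the tool pointing down it reaches from about 0.425 to 0.95 m from the base axis. Payload 14.7 kg.
Tool frame: the origin (TCP) lies midway between the tips of the shut fingers; the grasp point (between the pads) lies 19 mm behind it (ctrl.grip_depth is the distance from the TCP to the grasp point, in m); y points along the fingers, z is the direction in which the jaws open and shut, and the axes are right-handed (so a half turn about y gives the same grasp; the last joint's range is limited). The gripper opens to 85 mm and grips with 20 to 120 N. Pads are 22 mm wide; open, the fingers measure 114 mm over their backs; the gripper's body (76 mm by 85 mm) begins 54 mm behind the grasp point. The pads swing forward as they close: fully open they stand 13 mm farther back than shut.
Start: joints at [-0.047, 0.48, 1.596, -0, 1.065, -0.047], TCP at [0.65, 0, 0.231] pointing down, gripper open.
Joint ranges: [-2.75, 2.75], [-0.82, 2.05], [0.23, 2.67], [-1.56, 4.7], [0.09, 2.69], [-2.92, 2.92]. Speed limits (rad/s): [1.89, 1.89, 2.39, 3.01, 3.01, 3.01].

### API

Orientations are given as a unit quaternion [w, x, y, z].
In Python, from station import ctrl gives the robot as it stands.
- The arm moves only by the tool send_rows, never from a script. Its argument "steps" is a list of rows, each a list of 5 numbers: the closure, from 0 (fully open) to 1 (shut), then the shift along the tool's x, y, z each as a share of 1 m, from -1 to 1, then the turn about the tool's y as a share of 120 degrees, from -1 to 1. In form: [[hand, tx, ty, tz, turn], ...]. A call has 1 to 10 rows; each row shifts and turns the pose as measured when the row begins, along the tool's axes as they then stand; what a row does not reach is not made up. A row lasts 1/10 s, in which the tool goes at most 50 mm and 8.59 degrees, less where a joint would pass 70% of its speed; a pose out of reach is approached as far as the arm can. A call with a number of a shift or a turn outside -1 to 1 is refused whole. A call with a gripper value outside its range is refused whole. The fingers move at their own pace and stop on an object; "newtons" is the grip in N (left out, the last holds). Time passes only in rows, so rows that do not move let the fingers close. It gives the time, the measured TCP pose, the force and the opening at its end, in the units of the state.
- ctrl.get_obs(): the state, without advancing time (a new reading comes with each control period).
- ctrl.capture(name): name is "scene" or "side" or "wrist"; returns the picture (420x560x3 uint8, red, green, blue); there is no depth.
- ctrl.calibration(name): a dict with "fovy" (degrees; the focal length in pixels is half the picture's height over the tangent of half this angle, whatever the lens; pixels are square), "cx", "cy" (the principal point, pixels), "R" (3x3) and "t" (3): a world point X has camera coordinates R X + t; the wrist camera has in their place "tool_from_camera" (4x4, takes a point from camera to tool coordinates, whose origin is the TCP and whose axes are the tool frame's). Camera axes: x right, y down, z forward; pixel columns grow to the right and rows downward; lengths in m; the calibration is good to about 2 mm. A picture is of the moment at which its call begins: read the wrist's pose just before it. calibration takes no time and is no camera call.
- ctrl.close_job(): hands the job in, once; it reports no verdict.
Trained networks look in the newest picture that a camera, given by its name, has taken for a name from the list of things; names that differ only in an ending like _2 or _b are one class to them, and where a whole thing is asked for, a point or a joint stands for the part that bears it (a point fixed in the world has none). Each returns a list of dicts, best first, with "p" (0 to 1); they miss things now and then, are a little off and sometimes report something else, mostly with a low value. They report only what shows in the picture. A call takes as long as a camera call.
- ctrl.find_in(camera, label): "pixel" ([column, row] in pixels, amid what is visible of it).
- ctrl.trace(camera, label): "pixels" (420x560 bool, what is visible of it) and "pixel" ([column, row] in pixels, amid what is visible of it).
- ctrl.tip_of(camera, label): "pixel" ([column, row] in pixels: a listed point, or the origin of a listed thing).
The state is a dict: "t": time; "joints": joint angles; "qd": joint speeds; "joint_torque": joint torques, N m; "ee_pos": TCP position; "ee_rot": TCP orientation; "ft_force": force on the tool from outside, world axes, zero at the start; "moment": the same for the moment, N m; "grip_width": finger opening in m.
Only numpy, scipy, OpenCV 4.12 (cv2) and the standard library are available. Lean on these libraries where they do the work, as an engineer would, in place of code of your own. Each camera call takes 0.05 s, during which the arm holds its last target.

## Working session

There is one attempt and no reset: what is moved stays moved. The work goes in short steps, Python scripts to look and compute and a tool call to move; the robot and the scene stay as the last step left them, time stands still between calls to the robot, and variables do not carry over. Pictures are saved under pics/ and viewed, and the job is handed in when it is done.

Besides the shell and the picture viewer there is one more tool, called after "Request:" as a command line: name --pt "numbers of a row" for each row, then --argument value for the rest. send_rows: Moves the arm, as the interface text tells. Its arguments: {"type":"object","properties":{"steps":{"type":"array"},"newtons":{"type":"number"}},"required":["steps"]}

```bash
mkdir -p pics; ls; python3 - <<'E'
from station import ctrl
import cv2
o=ctrl.get_obs()
for k in o: print(k,o[k])
print(ctrl.grip_depth)
for n in ["scene","side","wrist"]:
    im=ctrl.capture(n); cv2.imwrite(f"pics/{n}0.png",cv2.cvtColor(im,cv2.COLOR_RGB2BGR))
    print(n,ctrl.calibration(n))
print(ctrl.get_obs()['t'])
E
```

```text
pics
t 0.0
joints [-4.66237631e-02  4.80823545e-01  1.59688352e+00 -1.75783793e-05
  1.06507091e+00 -4.66120877e-02]
qd [ 5.51601937e-04  2.18564614e-04 -1.54308718e-03 -1.17504895e-03
 -5.57387867e-04  7.90104821e-05]
joint_torque [ 2.41355090e-03 -9.50650907e+01 -4.30184269e+01 -5.27583288e-04
  1.24796593e-02  1.26860105e-04]
ee_pos [6.49591434e-01 1.88788291e-05 2.30674165e-01]
ee_rot [ 0.49971291 -0.50028534  0.50030686 -0.49969454]
ft_force [ 0.3803892   0.05879384 -0.31736872]
moment [-0.04128395  0.00760773  0.02321935]
grip_width 0.08523574800305764
0.0187
scene {'fovy': 47.76164986243287, 'cx': 281.8695319194991, 'cy': 205.5097610651906, 'R': array([[-0.5328206 ,  0.84621055, -0.00546894],
       [ 0.7226531 ,  0.45164034, -0.52325281],
       [-0.44031206, -0.28275202, -0.85215995]]), 't': array([ 0.39290885, -0.34254447,  1.57574626])}
side {'fovy': 42.34737063029173, 'cx': 279.6408570620691, 'cy': 207.95067928470064, 'R': array([[-0.97845487, -0.20595367,  0.01446225],
       [-0.13068139,  0.56357081, -0.81566556],
       [ 0.15983881, -0.79998189, -0.57834292]]), 't': array([0.548714  , 0.13545997, 1.29561133])}
wrist {'fovy': 69.75003289422172, 'cx': 284.4907004564249, 'cy': 207.23523356466103, 'tool_from_camera': array([[-3.36904526e-04,  9.44774242e-01,  3.27721708e-01,
        -8.43853053e-02],
       [-5.97281700e-04, -3.27721858e-01,  9.44774061e-01,
        -1.42714066e-01],
       [ 9.99999765e-01,  1.22556479e-04,  6.74707343e-04,
         2.50516758e-04],
       [ 0.00000000e+00,  0.00000000e+00,  0.00000000e+00,
         1.00000000e+00]])}
0.15
```

View pics/scene0.png

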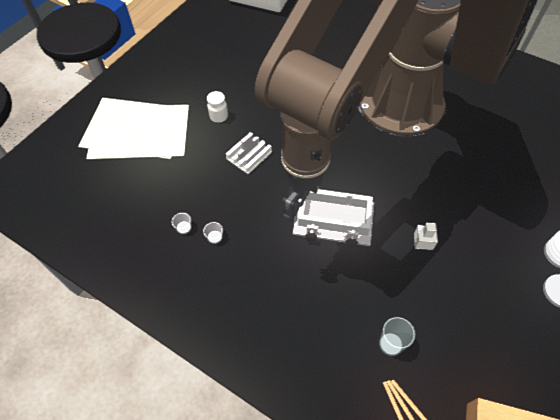

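View pics/side0.png

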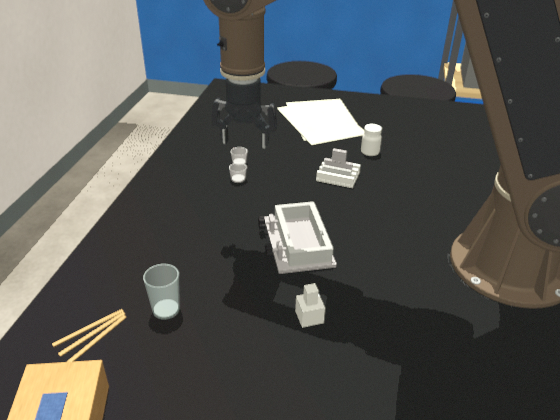

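View pics/wrist0.png

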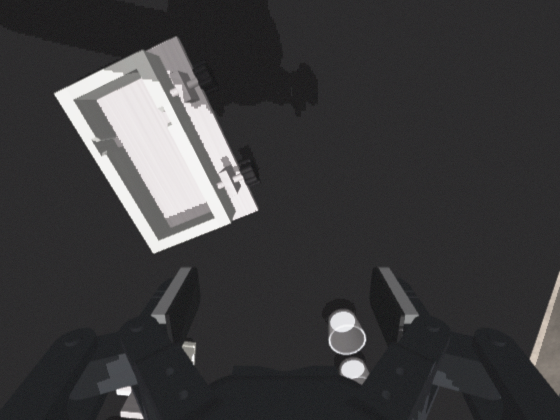

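The mould is seen by all three cameras (scene ~(335,215), side ~(303,235), wrist ~(155,145)). The rack with plate is at scene (248,152) and side (338,170), and the core at scene (426,237) and side (310,306).

```bash
cat > h.py <<'E'
import numpy as np, cv2
from scipy.spatial.transform import Rotation as Rn
from scipy.optimize import least_squares
from station import ctrl
def rot(q): return Rn.from_quat([q[1],q[2],q[3],q[0]]).as_matrix()
def cam(name,obs=None):
    c=ctrl.calibration(name); f=210/np.tan(np.radians(c['fovy'])/2)
    if name!='wrist': return f,c['cx'],c['cy'],np.array(c['R']),np.array(c['t'])
    o=obs or ctrl.get_obs(); T=np.eye(4);T[:3,:3]=rot(o['ee_rot']);T[:3,3]=o['ee_pos']
    M=np.linalg.inv(T@c['tool_from_camera']); return f,c['cx'],c['cy'],M[:3,:3],M[:3,3]
def proj(C,X):
    f,cx,cy,R,t=C; p=np.atleast_2d(X)@R.T+t
    return np.stack([f*p[:,0]/p[:,2]+cx,f*p[:,1]/p[:,2]+cy],1)
def onplane(C,px,z):
    f,cx,cy,R,t=C; d=R.T@np.array([(px[0]-cx)/f,(px[1]-cy)/f,1]); o=-R.T@t
    return o+d*(z-o[2])/d[2]
def tri(Cs,pxs):
    A=[];b=[]
    for C,p in zip(Cs,pxs):
        f,cx,cy,R,t=C; d=R.T@np.array([(p[0]-cx)/f,(p[1]-cy)/f,1]); d/=np.linalg.norm(d); o=-R.T@t
        P=np.eye(3)-np.outer(d,d); A.append(P); b.append(P@o)
    X=np.linalg.lstsq(np.vstack(A),np.hstack(b),rcond=None)[0]
    return X,[np.round(proj(C,X)[0]-p,1) for C,p in zip(Cs,pxs)]
def save(im,name): cv2.imwrite(f"pics/{name}.png",cv2.cvtColor(im,cv2.COLOR_RGB2BGR))
def pose(x,y,yaw,z=0):
    T=np.eye(4);c,s=np.cos(yaw),np.sin(yaw);T[:2,:2]=[[c,-s],[s,c]];T[:3,3]=[x,y,z];return T
E
python3 - <<'E'
from h import *
o=ctrl.get_obs(); print(np.round(rot(o['ee_rot']),3))
Cs={n:cam(n) for n in ['scene','side','wrist']}
tips={}
for n in Cs:
    for l in ['mould','groove_foot','corner','division_plate','rack','core','clamped_wall','beaker','jar','cup_a']:
        if n=='wrist' and l in('core','beaker'):continue
        r=ctrl.tip_of(n,l)
        if r: tips[n,l]=r[0]['pixel']; print(n,l,[(np.round(a['pixel'],1).tolist(),round(a['p'],2)) for a in r[:2]])
for l in ['mould','groove_foot','corner','division_plate','rack','core','beaker','jar']:
    ns=[n for n in Cs if (n,l) in tips]
    if len(ns)>1: 
        for k in ([ns[:2],ns] if len(ns)>2 else [ns]):
            X,e=tri([Cs[n] for n in k],[tips[n,l] for n in k]); print(l,k,np.round(X,4),[list(a) for a in e])
print(ctrl.get_obs()['t'])
E
```

```text
[[-0.    -0.001  1.   ]
 [-1.     0.    -0.   ]
 [-0.    -1.    -0.001]]
scene groove_foot [([346.9, 216.3], 0.63)]
scene corner [([344.2, 204.4], 0.77)]
scene division_plate [([248.8, 156.6], 0.52), ([345.0, 217.3], 0.41)]
scene rack [([251.9, 155.5], 0.75), ([210.1, 236.4], 0.61)]
scene core [([421.1, 239.4], 0.86)]
scene clamped_wall [([332.4, 217.7], 0.94)]
scene beaker [([387.4, 346.5], 0.68)]
scene jar [([220.6, 115.1], 0.9)]
scene cup_a [([183.3, 229.5], 0.84), ([211.1, 236.9], 0.72)]
side mould [([300.5, 240.3], 0.67)]
side groove_foot [([303.1, 247.7], 0.83), ([336.8, 173.0], 0.32)]
side corner [([319.2, 243.8], 0.86)]
side division_plate [([336.8, 170.9], 0.67)]
side rack [([337.2, 178.0], 0.73)]
side core [([308.3, 315.7], 0.83)]
side clamped_wall [([301.5, 237.7], 0.63)]
side beaker [([167.8, 311.0], 0.59)]
side jar [([367.7, 148.4], 0.74)]
side cup_a [([239.1, 164.8], 0.8), ([239.1, 177.9], 0.76)]
wrist mould [([166.1, 154.8], 0.78)]
wrist groove_foot [([144.6, 129.2], 0.89)]
wrist corner [([122.3, 146.7], 0.91)]
wrist clamped_wall [([161.9, 156.0], 0.91)]
wrist jar [([3
[... 903 characters left out ...]
4(-1.7), np.float64(1.4)]]
rack ['scene', 'side'] [ 0.4474 -0.2915  0.0026] [[np.float64(0.0), np.float64(0.5)], [np.float64(0.4), np.float64(-0.4)]]
core ['scene', 'side'] [0.4404 0.2664 0.0005] [[np.float64(0.1), np.float64(0.9)], [np.float64(0.9), np.float64(-0.7)]]
beaker ['scene', 'side'] [ 0.7456  0.3119 -0.0134] [[np.float64(-0.3), np.float64(-1.5)], [np.float64(-1.5), np.float64(0.8)]]
jar ['scene', 'side'] [ 0.3735 -0.462   0.0181] [[np.float64(0.0), np.float64(0.1)], [np.float64(0.1), np.float64(-0.1)]]
jar ['scene', 'side', 'wrist'] [ 0.5365 -0.2005  0.1922] [[np.float64(36.8), np.float64(34.2)], [np.float64(-62.3), np.float64(-17.9)], [np.float64(-188.0), np.float64(122.7)]]
1.55
```

Request:
send_rows --pt "0 0.036 0 -0.025 0" --pt "0 0.036 0 -0.025 0" --pt "0 0.036 0 -0.025 0" --pt "0 0.036 0 -0.025 0" --pt "0 0.036 0 -0.025 0" --pt "0 0.036 0 -0.025 0" --pt "0 0.036 0 -0.025 0" --pt "0 0.036 0 -0.025 0" --pt "0 0 0 0 0" --pt "0 0 0 0 0"

```text
t: 2.55
ee_pos: [0.4437, -0.298, 0.2314]
ee_rot: [0.501, -0.5, 0.498, -0.501]
ft_force: [0.1, 0.2, 0.2]
grip_width: 0.0856
```

```bash
python3 - <<'E'
from h import *
o=ctrl.get_obs();C=cam('wrist',o); im=ctrl.capture('wrist'); save(im,'w1')
np.savez('w1.npz',im=im)
for l in ['division_plate','rack']:
    for n in ['tip_of','find_in']:
        r=getattr(ctrl,n)('wrist',l); print(l,n,[(np.round(a['pixel'],1).tolist(),round(a['p'],2)) for a in r[:2]], np.round(onplane(C,r[0]['pixel'],.008 if l[0]=='d' else 0),4) if r else '')
print(ctrl.get_obs()['t'])
E
```

```text
division_plate tip_of [([290.9, 181.2], 0.57)] [ 0.4531 -0.3065  0.008 ]
division_plate find_in [([294.0, 189.5], 0.78)] [ 0.4571 -0.3172  0.008 ]
rack tip_of [([289.6, 179.2], 0.67)] [ 0.4516 -0.3059  0.    ]
rack find_in [([288.1, 171.9], 0.7)] [ 0.4497 -0.2965  0.    ]
2.8
```

View pics/w1.png

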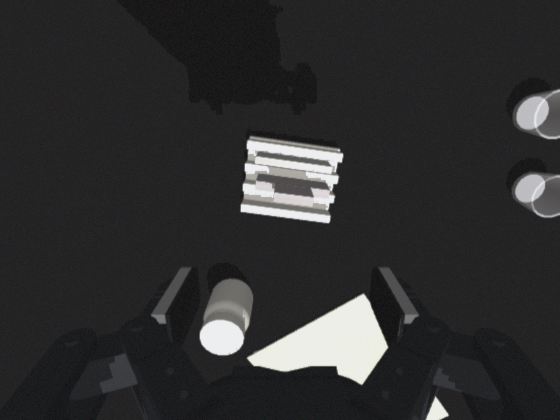

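Request:
send_rows --pt "0 0 0.006 0 0.068" --pt "0 0 0.006 0 0.068" --pt "0 0 0.006 0 0.068" --pt "0 0 0.006 0 0.068" --pt "0 0 0.006 0 0.068" --pt "0 0 0.006 0 0.068" --pt "0 0 0.006 0 0.068" --pt "0 0 0.006 0 0.068" --pt "0 0 0.006 0 0.068" --pt "0 0 0.006 0 0.068"

```text
t: 3.8
ee_pos: [0.4521, -0.288, 0.1694]
ee_rot: [-0.042, 0.039, -0.705, 0.707]
ft_force: [-0.0, 0.2, -0.8]
grip_width: 0.0851
```

Request:
send_rows --pt "0 0 0 0 0.064" --pt "0 0 0 0 0.064" --pt "0 0 0 0 0" --pt "0 0 0 0 0"

```text
t: 4.2
ee_pos: [0.4539, -0.2844, 0.1682]
ee_rot: [-0.055, 0.057, 0.705, -0.705]
ft_force: [-0.1, -0.2, -0.3]
grip_width: 0.0852
```

```bash
python3 - <<'E'
from h import *
o=ctrl.get_obs();C=cam('wrist',o); im=ctrl.capture('wrist'); save(im,'w2')
print(o['joints'],o['ee_pos']);R=rot(o['ee_rot']);print(np.round(R,3), np.degrees(np.arctan2(R[1,2],R[0,2])))
for l in ['division_plate','rack']:
    for n in ['tip_of','find_in']:
        r=getattr(ctrl,n)('wrist',l); print(l,n,[(np.round(a['pixel'],1).tolist(),round(a['p'],2)) for a in r[:2]], np.round(onplane(C,r[0]['pixel'],.008 if l[0]=='d' else 0),4) if r else '')
print(ctrl.get_obs()['t'])
E
```

```text
[-0.61775484  0.39777245  1.92619496  0.00275073  0.81432993  1.10948598] [ 0.45388639 -0.28441578  0.1682077 ]
[[-0.987  0.004 -0.158]
 [ 0.158 -0.    -0.987]
 [-0.004 -1.    -0.   ]] -99.07155770226572
division_plate tip_of [([306.8, 186.9], 0.71)] [ 0.4532 -0.3079  0.008 ]
division_plate find_in [] 
rack tip_of [([303.5, 188.0], 0.76)] [ 0.4503 -0.3045  0.    ]
rack find_in [([297.7, 190.0], 0.57)] [ 0.4491 -0.2981  0.    ]
4.45
```

View pics/w2.png

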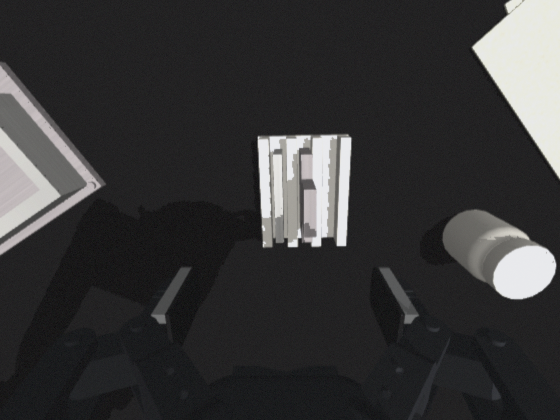

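```bash
python3 - <<'E'
import cv2
im=cv2.imread('pics/w2.png')[125:255,245:365]
cv2.imwrite('pics/w2c.png',cv2.resize(im,None,fx=4.5,fy=4.5,interpolation=cv2.INTER_CUBIC))
E
```

```text
(no output)
```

View pics/w2c.png

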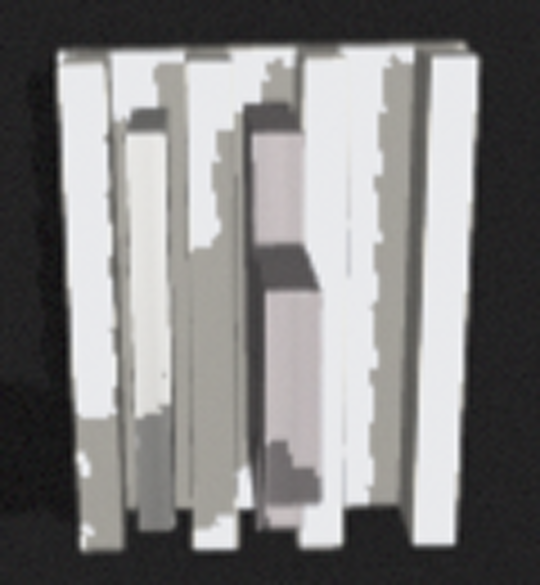

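```bash
python3 - <<'E'
from h import *
o=ctrl.get_obs();C=cam('wrist',o)
R=rot(o['ee_rot']);p=o['ee_pos']
g=lambda a:(a[0]/4.5+245-.4,a[1]/4.5+125-.4)
for z,pts in ((.088,[(265,290),(322,290),(268,503),(322,503)]),(.052,[(252,132),(300,132),(254,246)]),(.03,[(60,62),(106,62),(430,55),(478,55),(80,550),(125,550),(192,550),(240,548),(298,548),(342,548),(413,545),(455,545)])):
    X=np.array([onplane(C,g(a),z) for a in pts]); print(z,np.round(1000*(X-p)@R,1).tolist())
    if z==.088:
        c=X.mean(0);print('tab c',c)
        # height check with w1-> scene/side
        for n in('scene','side'): print(n,proj(cam(n),[c])[0])
E
```

```text
0.088 [[-22.4, 80.4, 14.7], [-22.4, 80.4, 24.5], [17.3, 80.2, 16.1], [17.3, 80.2, 25.8]]
tab c [ 0.45311114 -0.30542802  0.088     ]
scene [245.13831069 137.45480671]
side [338.50637634 149.73782572]
0.052 [[-43.5, 116.5, 14.0], [-43.5, 116.5, 23.1], [-21.3, 116.4, 14.8]]
0.03 [[-54.2, 138.5, -24.1], [-54.2, 138.5, -14.8], [-55.6, 138.5, 51.0], [-55.6, 138.5, 60.8], [55.6, 138.1, -22.6], [55.6, 138.1, -12.3], [55.6, 138.1, 3.1], [55.1, 138.1, 14.1], [55.1, 138.1, 27.4], [55.1, 138.1, 37.5], [54.3, 138.1, 53.7], [54.3, 138.1, 63.4]]
```

Request:
send_rows --pt "0 -0.0025 0 0.02 0" --pt "0 0 0 0 -0.0175" --pt "0 0 0.025 0 0" --pt "0 0 0.025 0 0" --pt "0 0 0.02 0 0" --pt "0 0 0 0 0" --pt "0 0 0 0 0"

```text
t: 5.15
ee_pos: [0.4541, -0.3073, 0.0979]
ee_rot: [0.039, -0.044, -0.705, 0.707]
ft_force: [-0.1, -0.1, 1.1]
grip_width: 0.0854
```

```bash
cat > look.py <<'E'
import sys
from h import *
def look(name,crop=None,f=1):
    o=ctrl.get_obs(); im=ctrl.capture('wrist'); save(im,name)
    R=rot(o['ee_rot']);print(np.round(o['ee_pos'],4), 'ang',round(np.degrees(np.arctan2(R[1,2],R[0,2])),2),'down',np.round(R[:,1],3),'ft',np.round(o['ft_force'],1),'w',o['grip_width'],'t',ctrl.get_obs()['t'])
    return o,im
E
python3 - <<'E'
from look import *
look('w3')
E
```

```text
[ 0.4541 -0.3073  0.0979] ang -96.67 down [ 0.007 -0.003 -1.   ] ft [-0.1 -0.1  1.1] w 0.0853977169743071 t 5.2
```

View pics/w3.png

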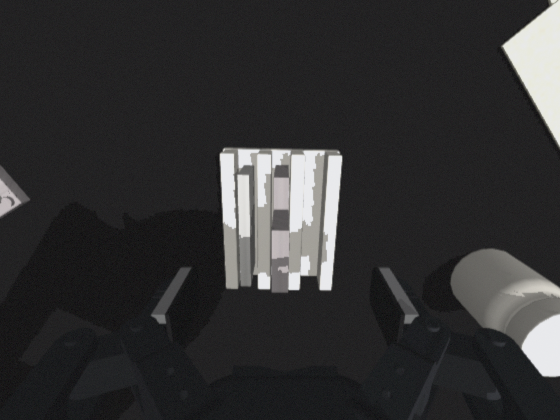

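```bash
python3 - <<'E'
from h import *
im=cv2.imread('pics/w3.png')[190:310,240:330]
cv2.imwrite('pics/w3c.png',cv2.resize(im,None,fx=5,fy=5,interpolation=cv2.INTER_CUBIC))
o=ctrl.get_obs();C=cam('wrist',o);R=rot(o['ee_rot'])
for a in [(272.5,228),(288.5,228),(272.5,291),(288.5,291)]: print(np.round(1000*(onplane(C,a,.088)-o['ee_pos'])@R,1))
E
```

```text
[-19.8  10.2  -6.4]
[-19.8  10.2   2.4]
[20.6  9.9 -6.9]
[20.6  9.9  2.5]
```

View pics/w3c.png

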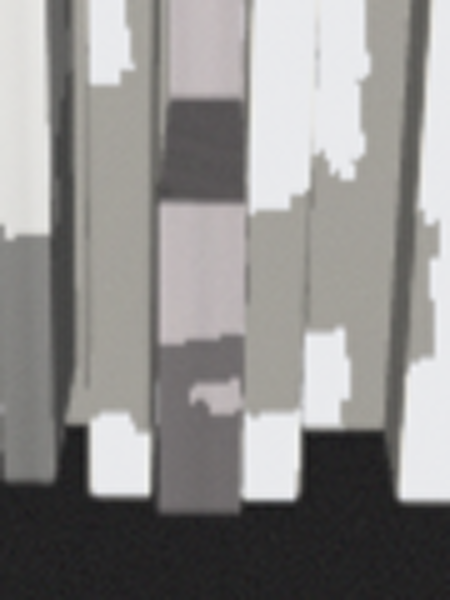

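Request:
send_rows --newtons 60 --pt "0 0.0015 0 -0.002 0" --pt "0 0 0.022 0 0" --pt "0 0 0.021 0 0" --pt "0 0 0 0 0" --pt "1 0 0 0 0" --pt "1 0 0 0 0" --pt "1 0 0 0 0" --pt "1 0 0 0 0" --pt "1 0 0 0 0" --pt "1 0 0 0 0"

```text
t: 6.2
ee_pos: [0.457, -0.307, 0.0632]
ee_rot: [0.035, -0.047, -0.703, 0.709]
ft_force: [3.6, 9.3, -3.1]
grip_width: 0.0085
```

```bash
python3 - <<'E'
from look import *
look('w4')
E
```

```text
[ 0.457  -0.307   0.0632] ang -96.66 down [ 0.016 -0.009 -1.   ] ft [ 3.6  9.3 -3.1] w 0.00846948455277703 t 6.25
```

View pics/w4.png

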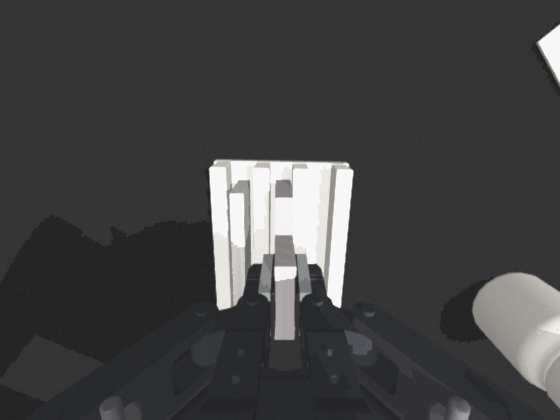

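Request:
send_rows --newtons 40 --pt "0.7 0 0 0 0" --pt "0.7 0 0 0 0" --pt "0.7 0 0 0 0" --pt "0.7 0 0.009 0 0" --pt "0.7 0 0 0 0"

```text
t: 6.75
ee_pos: [0.4575, -0.3072, 0.0539]
ee_rot: [0.035, -0.047, -0.703, 0.709]
ft_force: [-0.0, -0.1, -0.2]
grip_width: 0.0253
```

```bash
python3 - <<'E'
from look import *
look('w5')
E
```

```text
[ 0.4575 -0.3072  0.0539] ang -96.65 down [ 0.017 -0.01  -1.   ] ft [-0.  -0.1 -0.2] w 0.025337818802891383 t 6.8
```

View pics/w5.png

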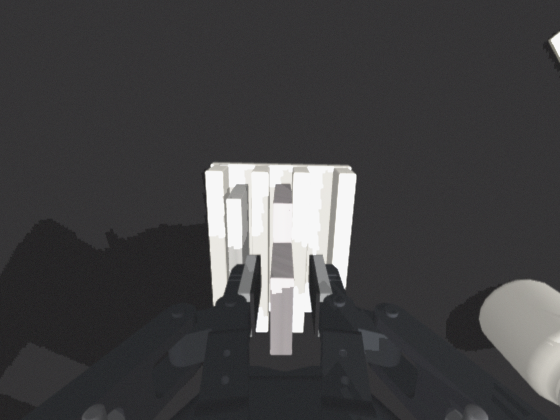

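Request:
send_rows --newtons 60 --pt "1 0 0 0 0" --pt "1 0 0 0 0" --pt "1 0 0 0 0" --pt "1 0 0 0 0"

```text
t: 7.2
ee_pos: [0.4576, -0.3059, 0.0542]
ee_rot: [0.035, -0.048, -0.704, 0.708]
ft_force: [-0.2, -1.0, -2.0]
grip_width: 0.0095
```

Request:
send_rows --pt "1 0 -0.015 0 0" --pt "1 0 -0.02 0 0" --pt "1 0 -0.02 0 0" --pt "1 0 -0.02 0 0" --pt "1 0 -0.02 0 0" --pt "1 0 0 0 0"

```text
t: 7.8
ee_pos: [0.4543, -0.3047, 0.1507]
ee_rot: [0.037, -0.046, -0.704, 0.708]
ft_force: [0.0, 0.3, -4.8]
grip_width: 0.0091
```

```bash
python3 - <<'E'
from look import *
look('w6'); save(ctrl.capture('side'),'s6')
E
```

```text
[ 0.4543 -0.3047  0.1507] ang -96.71 down [ 0.013 -0.005 -1.   ] ft [ 0.   0.3 -4.8] w 0.009098572871763726 t 7.85
```

View pics/w6.png

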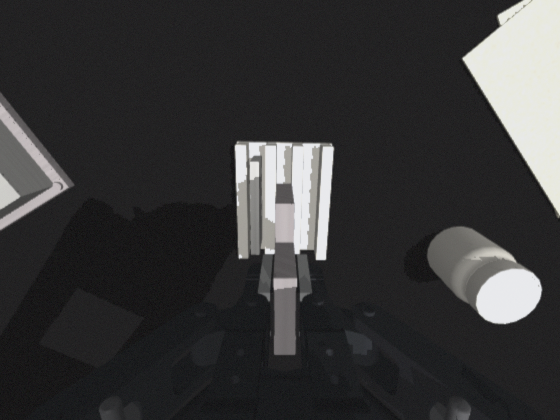

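View pics/s6.png

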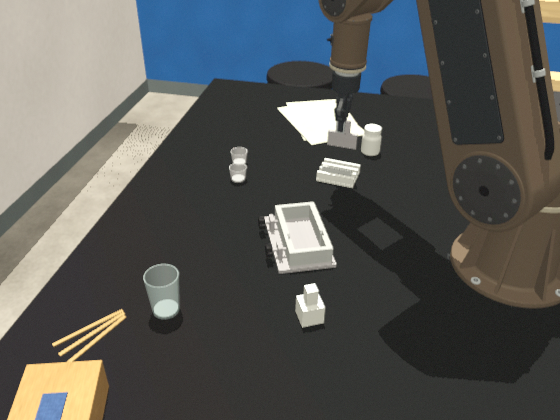

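```bash
python3 - <<'E'
from h import *
im=cv2.imread('pics/wrist0.png')[30:260,45:265]
cv2.imwrite('pics/w0c.png',cv2.resize(im,None,fx=2.6,fy=2.6,interpolation=cv2.INTER_CUBIC))
E
```

```text
(no output)
```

View pics/w0c.png

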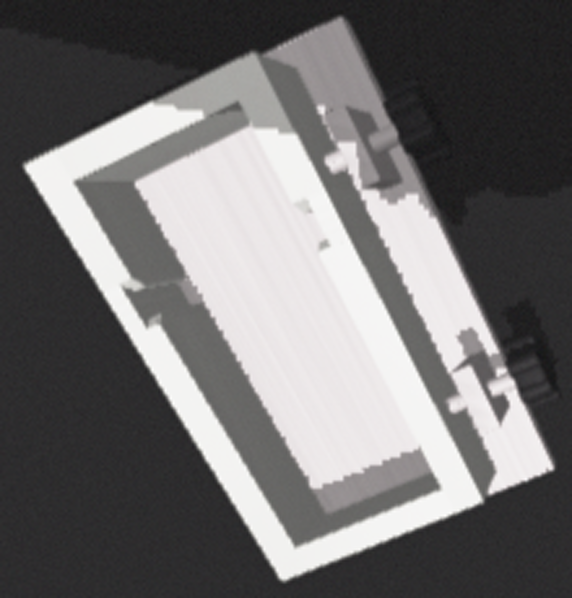

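```bash
python3 - <<'E'
from h import *
o=dict(ee_pos=np.array([6.49591434e-01,1.88788291e-05,2.30674165e-01]),ee_rot=[0.49971291,-0.50028534,0.50030686,-0.49969454])
C=cam('wrist',o)
g=lambda a:((a[0]+.5)/2.6+45-.5,(a[1]+.5)/2.6+30-.5)
inn=[(75,181),(243,103),(440,488),(295,547)];M=[(-37.5,85),(37.5,85),(37.5,-85),(-37.5,-85)]
px=np.array([g(a) for a in inn])
for zz in (.05,):
  def P(q): return np.array([[q[0]+np.cos(q[2])*x*1e-3-np.sin(q[2])*y*1e-3,q[1]+np.sin(q[2])*x*1e-3+np.cos(q[2])*y*1e-3,q[3]] for x,y in M])
  s=least_squares(lambda q:(proj(C,P(q))-px).ravel(),[.503,.023,.42,.05]);print(s.x,np.degrees(s.x[2]),s.fun.round(1))
  f=least_squares(lambda q:(proj(C,P([*q,.05]))-px).ravel(),[.503,.023,.42]);print(f.x,np.degrees(f.x[2]),f.fun.round(1))
for a in [(23,163), (258,53), (483,501), (282,580)]:
  X=onplane(C,g(a),.05); c,sn=np.cos(f.x[2]),np.sin(f.x[2]); d=X[:2]-f.x[:2]; print(np.round(1000*np.array([c*d[0]+sn*d[1],-sn*d[0]+c*d[1]]),1))
x,y,yaw=f.x
T=pose(x,y,yaw); print('groove foot',(T@[0,.035,.01,1])[:3],'core',(T@[-.0135,.006,.01,1])[:3])
E
```

```text
[0.50141854 0.02361086 0.38565915 0.04691858] 22.09664138680635 [ 0.5  0.1 -0.5 -0.2  0.4  0.4 -0.4 -0.3]
[0.50285468 0.02392268 0.38493233] 22.054997772847784 [-0.2 -0.3 -0.5 -0.8  1.   1.1 -0.3  0.6]
[-52.3  97.7]
[51.5 96.8]
[ 52.  -96.1]
[-50.7 -96.8]
groove foot [0.4897123  0.05636152 0.01      ] core [0.48808958 0.02441442 0.01      ]
```

Request:
send_rows --pt "1 0 0 0 -0.06" --pt "1 0 0 0 -0.06" --pt "1 0 0 0 -0.06" --pt "1 0 0 0 -0.06"

```text
t: 8.3
ee_pos: [0.4507, -0.3023, 0.143]
ee_rot: [-0.142, 0.139, -0.693, 0.693]
ft_force: [0.4, 0.3, -4.0]
grip_width: 0.0092
```

Request:
send_rows --pt "1 -0.024 0 -0.036 0" --pt "1 -0.024 0 -0.036 0" --pt "1 -0.024 0 -0.036 0" --pt "1 -0.024 0 -0.036 0" --pt "1 -0.024 0 -0.036 0" --pt "1 -0.024 0 -0.036 0" --pt "1 -0.012 0 -0.018 0" --pt "1 0 0 0 0" --pt "1 0 0 0 0"

```text
t: 9.2
ee_pos: [0.4969, -0.0154, 0.1311]
ee_rot: [0.14, -0.146, 0.694, -0.691]
ft_force: [0.7, -0.1, -3.2]
grip_width: 0.0093
```

```bash
python3 - <<'E'
from look import *
look('w7')
E
```

```text
[ 0.4969 -0.0154  0.1311] ang -66.69 down [-0.01   0.004 -1.   ] ft [ 0.7 -0.1 -3.2] w 0.009256623650413867 t 9.25
```

View pics/w7.png

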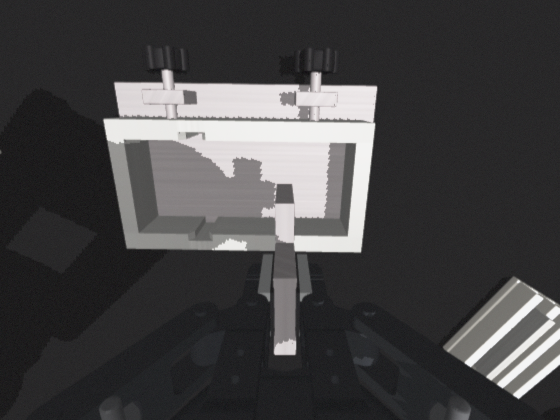

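```bash
python3 - <<'E'
from h import *
im=cv2.imread('pics/w7.png')[75:260,95:385]
cv2.imwrite('pics/w7c.png',cv2.resize(im,None,fx=2.7,fy=2.7,interpolation=cv2.INTER_CUBIC))
im=cv2.imread('pics/w7.png')[175:365,225:345]
cv2.imwrite('pics/w7d.png',cv2.resize(im,None,fx=3,fy=3,interpolation=cv2.INTER_CUBIC))
E
```

```text
(no output)
```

View pics/w7c.png

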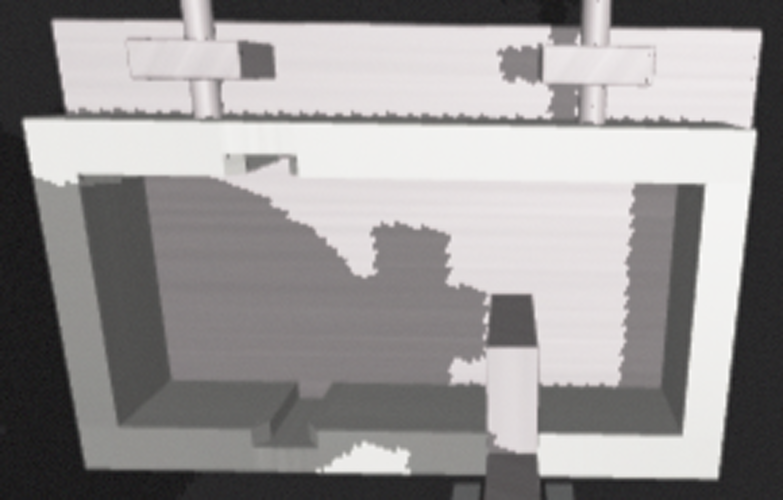

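View pics/w7d.png

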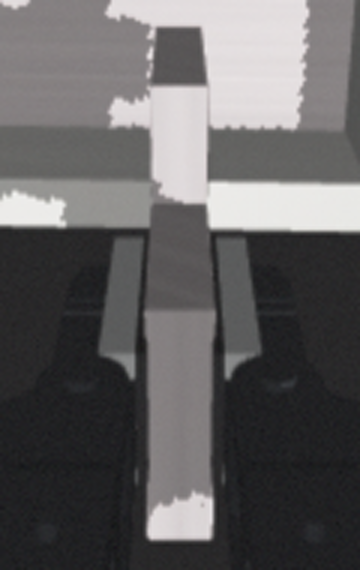

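```bash
cat > rel.py <<'E'
from h import *
B=np.array([[1,0,0],[0,0,-1],[0,1,0]]).T  # columns: plate x,y,z in tool -> x=tx,y=tz,z=-ty
B=np.array([[1,0,0],[0,0,-1],[0,1,0]],float)
def camtool():
    c=ctrl.calibration('wrist'); f=210/np.tan(np.radians(c['fovy'])/2); M=np.linalg.inv(c['tool_from_camera']); return f,c['cx'],c['cy'],M[:3,:3],M[:3,3]
def fit(pts,px,q0):
    C=camtool();pts=np.array(pts,float)*1e-3;px=np.array(px,float)
    F=lambda q: pts@(Rn.from_rotvec(q[3:])).as_matrix().T@B.T+q[:3]
    s=least_squares(lambda q:(proj(C,F(q))-px).ravel(),q0)
    return s.x,s.fun.reshape(-1,2).round(1)
E
python3 - <<'E'
from rel import *
gc=lambda a:((a[0]+.5)/2.7+95-.5,(a[1]+.5)/2.7+75-.5)
gd=lambda a:((a[0]+.5)/3+225-.5,(a[1]+.5)/3+175-.5)
pl=[(-41.5,-5,44),(-41.5,5,44),(-41.5,-5,0),(-41.5,5,0),(-20,-5,80),(-20,5,80),(20,-5,80),(20,5,80),(-20,-5,44),(-20,5,44)]
px=[gc((487,347)),gc((538,347)),gc((490,295)),gc((532,295)),gd((145,309)),gd((215,310)),gd((147,540)),gd((212,540)),gd((149,203)),gd((208,203))]
q,e=fit(pl,px,[0,.046,0,0,0,0]);print('plate in tool mm',1000*q[:3],'rotdeg(plate axes)',np.degrees(q[3:]));print(e.tolist())
# mould: mould x = -tool x, mould y=-tool z, z up
mm=[(37.5,85,50),(37.5,-85,50),(-37.5,-85,50),(-37.5,85,50)]
mp=[(-x,-y,z) for x,y,z in mm]
mpx=[gc(a) for a in [(79,174),(704,184),(683,434),(117,426)]]
qm,em=fit(mp,mpx,[0,.13,-.04,0,0,0]);print('mould in tool mm',1000*qm[:3],np.degrees(qm[3:]));print(em.tolist())
o=ctrl.get_obs();R=rot(o['ee_rot']);print('mould world',o['ee_pos']+R@qm[:3])
# constrained: vertical rotation only, using world verticals
C=cam('wrist',o)
def P(w):
    c,s=np.cos(w[2]),np.sin(w[2]); return np.array([[w[0]+(c*x-s*y)*1e-3,w[1]+(s*x+c*y)*1e-3,.05] for x,y,_ in mm])
f=least_squares(lambda w:(proj(C,P(w))-np.array(mpx)).ravel(),[.5025,.0237,.386]);print('mould world constr',f.x,np.degrees(f.x[2]),f.fun.round(1))
Rp=R@B@Rn.from_rotvec(q[3:]).as_matrix();op=o['ee_pos']+R@q[:3]
print('plate world origin',op,'axes x',Rp[:,0],'z',Rp[:,2])
x,y,yaw=f.x;T=pose(x,y,yaw)
for nm,qq in(('constr',(T@[0,.035,.01,1])[:3]),):
    print('groove foot',qq,'need world',qq-op,'tool',np.round(1000*R.T@(qq-op),1),'plate ang',np.degrees(np.arctan2(Rp[1,0],Rp[0,0]))-180,'mould',np.degrees(yaw))
E
```

```text
plate in tool mm [ 6.45023818 46.17658871 -0.1222138 ] rotdeg(plate axes) [-0.32944911 -1.49524208 -0.1714451 ]
[[-0.5, 0.3], [0.2, 0.3], [0.1, -0.1], [-0.1, -0.1], [-0.2, 0.0], [0.4, -0.3], [-0.1, 0.1], [0.0, 0.0], [0.5, -0.2], [-0.3, -0.2]]
mould in tool mm [-20.88640609 132.35014083 -32.98686981] [-0.22304223 -0.13090666 -0.92169553]
[[-0.0, -0.3], [0.2, -0.3], [-0.5, 0.2], [0.3, 0.4]]
mould world [ 0.5016253   0.02327922 -0.00117897]
mould world constr [0.502462   0.02319553 0.39238863] 22.482212229781904 [-0.8 -0.2  0.7 -0.4 -0.2  0.7  0.3  0.3]
plate world origin [ 0.49038159 -0.01802381  0.08496566] axes x [-0.91917554 -0.39236682  0.03412635] z [0.03651777 0.00136943 0.99933207]
groove foot [0.48907812 0.05553547 0.01      ] need world [-0.00130347  0.07355928 -0.07496566] tool [-28.5  75.2 -67.5] plate ang -336.8839047748163 mould 22.482212229781904
```

Request:
send_rows --pt "1 -0.014 -0.001 -0.034 0.006" --pt "1 -0.014 -0.001 -0.034 0" --pt "1 0 0 0 0" --pt "1 0 0 0 0"

```text
t: 9.65
ee_pos: [0.4958, 0.0555, 0.1315]
ee_rot: [0.132, -0.14, 0.696, -0.692]
ft_force: [-0.2, 0.2, -4.5]
grip_width: 0.0093
```

```bash
python3 - <<'E'
from look import *
o,im=look('w8')
im=cv2.imread('pics/w8.png')
cv2.imwrite('pics/w8c.png',cv2.resize(im[85:365,195:395],None,fx=2.1,fy=2.1,interpolation=cv2.INTER_CUBIC))
E
```

```text
[0.4958 0.0555 0.1315] ang -67.84 down [-0.012  0.003 -1.   ] ft [-0.2  0.2 -4.5] w 0.00930938098196075 t 9.7
```

View pics/w8.png

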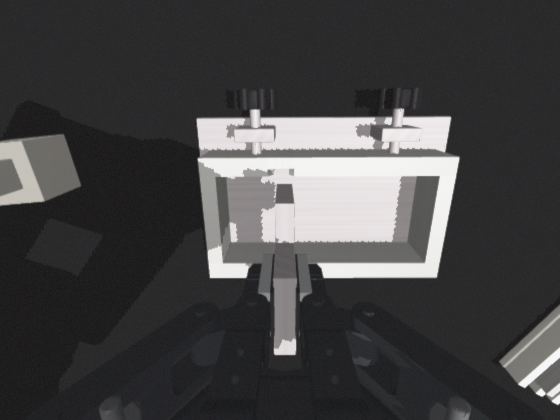

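View pics/w8c.png

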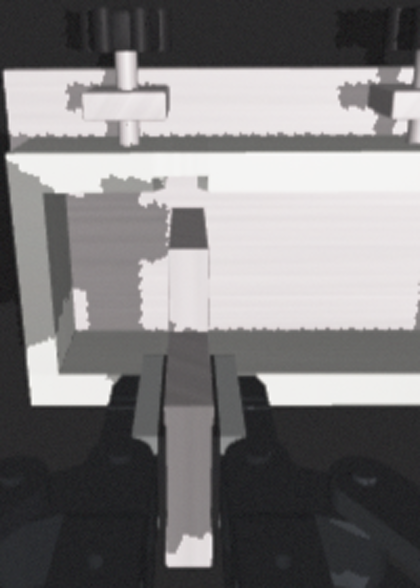

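```bash
python3 - <<'E'
import cv2
im=cv2.imread('pics/w8.png')[140:285,190:465]
cv2.imwrite('pics/w8d.png',cv2.resize(im,None,fx=2.9,fy=2.9,interpolation=cv2.INTER_CUBIC))
E
```

```text
(no output)
```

View pics/w8d.png

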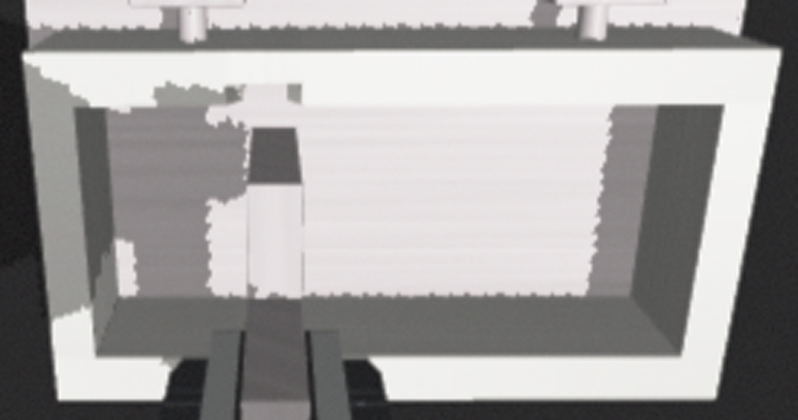

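```bash
python3 - <<'E'
from rel import *
g=lambda a:((a[0]+.5)/2.9+190-.5,(a[1]+.5)/2.9+140-.5)
gc=lambda a:((a[0]+.5)/2.1+195-.5,(a[1]+.5)/2.1+85-.5)
pl=[(-41.5,-5,44),(-41.5,5,44),(-41.5,-5,0),(-41.5,5,0),(-20,-5,80),(-20,5,80),(20,-5,80),(20,5,80),(-20,-5,44),(-20,5,44)]
px=[g((248,184)),g((302,184)),g((250,128)),g((297,128)),gc((164,406)),gc((213,406)),gc((165,567)),gc((212,567)),g((247,298)),g((303,298))]
q,e=fit(pl,px,[0,.046,0,0,0,0]);print('plate in tool',1000*q[:3],np.degrees(q[3:]));print(e.tolist())
mm=[(37.5,85),(37.5,-85),(-37.5,-85),(-37.5,85)]
mpx=np.array([g(a) for a in [(75,106),(723,105),(681,355),(97,357)]])
o=ctrl.get_obs();R=rot(o['ee_rot']);C=cam('wrist',o)
def P(w):
    c,s=np.cos(w[2]),np.sin(w[2]); return np.array([[w[0]+(c*x-s*y)*1e-3,w[1]+(s*x+c*y)*1e-3,w[3] if len(w)>3 else .05] for x,y in mm])
f=least_squares(lambda w:(proj(C,P(w))-np.array(mpx)).ravel(),[.5025,.0237,.386]);print('constr',f.x,np.degrees(f.x[2]),f.fun.round(1))
f4=least_squares(lambda w:(proj(C,P(w))-np.array(mpx)).ravel(),[.5025,.0237,.386,.05]);print('z free',f4.x,np.degrees(f4.x[2]),f4.fun.round(1))
Rp=R@B@Rn.from_rotvec(q[3:]).as_matrix();op=o['ee_pos']+R@q[:3]
print('plate world origin',op,'x',Rp[:,0],'z',Rp[:,2],np.degrees(np.arctan2(-Rp[1,0],-Rp[0,0])))
for w in(f.x,f4.x):
    T=pose(*w[:3]); foot=(T@[0,.035,.01,1])[:3]
    d=foot-op; c,s=np.cos(w[2]),np.sin(w[2]); print('err in mould x,y,z (plate must move)',np.round(1000*np.array([c*d[0]+s*d[1],-s*d[0]+c*d[1],d[2]]),1))
    # bottom ends
    for xx in(-.0415,.0415):
        for zz in (0,.044):
            d=op+Rp@[xx,0,zz]-T[:3,3]; print('  plate pt',xx,zz,np.round(1000*(T[:3,:3].T@d),1))
E
```

```text
plate in tool [ 6.3003727  46.08086227  0.06388091] [-0.18793294 -1.38398611 -0.05711187]
[[-0.6, 0.4], [0.4, 0.4], [0.6, -0.1], [-0.2, -0.1], [-0.2, -0.1], [0.4, -0.2], [0.3, 0.1], [-0.3, 0.1], [0.1, -0.2], [-0.4, -0.2]]
constr [0.50249219 0.02323515 0.3922877 ] 22.476429449738323 [-0.4  0.   0.7 -0.5  0.2  0.6 -0.6  0.2]
z free [0.50221247 0.02295268 0.39244582 0.04887881] 22.485489457845112 [ 0.2  0.2  0.1 -0.4 -0.2  0.3 -0.1 -0.1]
plate world origin [0.48936169 0.05299414 0.08544676] x [-0.92605704 -0.3757952   0.03458799] z [0.0361259  0.00295536 0.99934288] 22.087381101738476
err in mould x,y,z (plate must move) [  0.8   2.5 -75.4]
  plate pt -0.0415 0 [40.7 32.2 84. ]
  plate pt -0.0415 0.044 [ 42.2  31.7 128. ]
  plate pt 0.0415 0 [-42.2  32.8  86.9]
  plate pt 0.0415 0.044 [-40.7  32.3 130.9]
err in mould x,y,z (plate must move) [  0.4   2.3 -75.4]
  plate pt -0.0415 0 [41.1 32.4 84. ]
  plate pt -0.0415 0.044 [ 42.6  31.9 128. ]
  plate pt 0.0415 0 [-41.9  33.   86.9]
  plate pt 0.0415 0.044 [-40.3  32.5 130.9]
```

Request:
send_rows --pt "1 0 0.008 -0.0024 -0.003" --pt "1 0 0.012 0 0" --pt "1 0 0.006 0 0" --pt "1 0 0 0 0"

```text
t: 10.1
ee_pos: [0.4941, 0.0545, 0.1025]
ee_rot: [0.132, -0.141, 0.696, -0.692]
ft_force: [-1.0, 0.3, -3.4]
grip_width: 0.0091
```

```bash
python3 - <<'E'
from look import *
o,im=look('w9')
R=rot(o['ee_rot']);op=o['ee_pos']+R@[.0063,.0461,.0001];
T=pose(.5024,.0231,np.radians(22.48)); print(np.round(1000*(T[:3,:3].T@(op-T[:3,3])),1))
im=cv2.imread('pics/w9.png')
cv2.imwrite('pics/w9c.png',cv2.resize(im[120:365,175:475],None,fx=2.4,fy=2.4,interpolation=cv2.INTER_CUBIC))
E
```

```text
[0.4941 0.0545 0.1025] ang -67.71 down [-0.013  0.003 -1.   ] ft [-1.   0.3 -3.4] w 0.009146280821231619 t 10.15
[-2.5 32.5 56.5]
```

View pics/w9c.png

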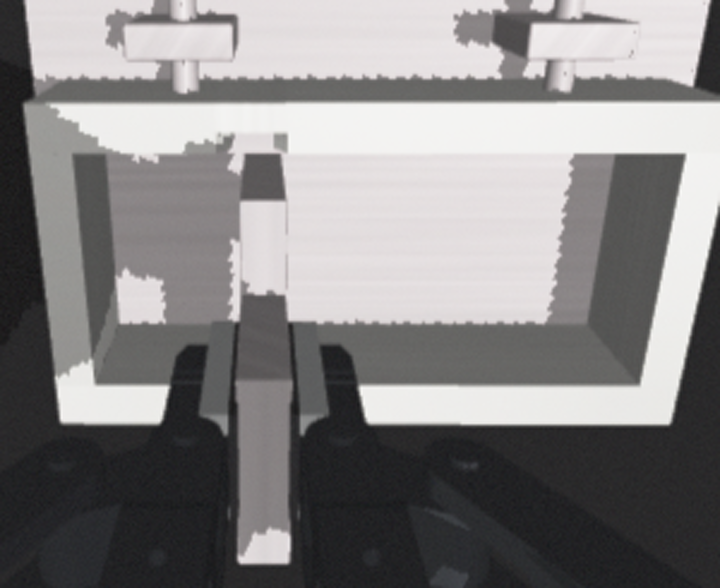

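Request:
send_rows --pt "1 -0.002 0 -0.0025 0" --pt "1 0 0 0 0"

```text
t: 10.35
ee_pos: [0.4953, 0.0576, 0.1028]
ee_rot: [0.132, -0.141, 0.696, -0.692]
ft_force: [0.3, -0.5, -3.8]
grip_width: 0.0092
```

```bash
cat > chk.py <<'E'
from h import *
def chk():
    o=ctrl.get_obs();R=rot(o['ee_rot']);op=o['ee_pos']+R@[.0063,.0461,.0001]
    T=pose(.5024,.0231,np.radians(22.48)); Z=T[:3,:3].T@R@B0@RP
    print('plate in mould',np.round(1000*(T[:3,:3].T@(op-T[:3,3])),1),'z axis',np.round(Z[:,2],3),'yaw',round(np.degrees(np.arctan2(-Z[1,0],-Z[0,0])),2),np.round(o['ee_pos'],4),'ft',np.round(o['ft_force'],1),'mom',np.round(o['moment'],2),o['t'])
B0=np.array([[1,0,0],[0,0,-1],[0,1,0]],float); RP=Rn.from_rotvec(np.radians([-.2,-1.4,-.1])).as_matrix()
if __name__=='__main__': chk()
E
python3 chk.py
```

```text
plate in mould [-0.2 34.8 56.7] z axis [ 0.036 -0.011  0.999] yaw -0.3 [0.4953 0.0576 0.1028] ft [ 0.3 -0.5 -3.8] mom [-0.02 -0.08 -0.02] 10.35
```

Request:
send_rows --pt "1 0.0005 0.008 0 -0.0025" --pt "1 0 0.007 0 0" --pt "1 0 0 0 0"

```text
t: 10.65
ee_pos: [0.4951, 0.0577, 0.0871]
ee_rot: [0.135, -0.143, 0.695, -0.692]
ft_force: [0.2, -0.7, -3.8]
grip_width: 0.0091
```

```bash
python3 chk.py; python3 - <<'E'
from look import *
o,im=look('w10')
im=cv2.imread('pics/w10.png')
cv2.imwrite('pics/w10c.png',cv2.resize(im[120:365,175:475],None,fx=2.4,fy=2.4,interpolation=cv2.INTER_CUBIC))
E
```

```text
plate in mould [-0.3 35.  41. ] z axis [ 0.034 -0.011  0.999] yaw 0.06 [0.4951 0.0577 0.0871] ft [ 0.2 -0.7 -3.8] mom [ 0.08 -0.04 -0.06] 10.65
[0.4951 0.0577 0.0871] ang -67.38 down [-0.012  0.003 -1.   ] ft [ 0.2 -0.7 -3.8] w 0.009127137950104426 t 10.7
```

View pics/w10c.png

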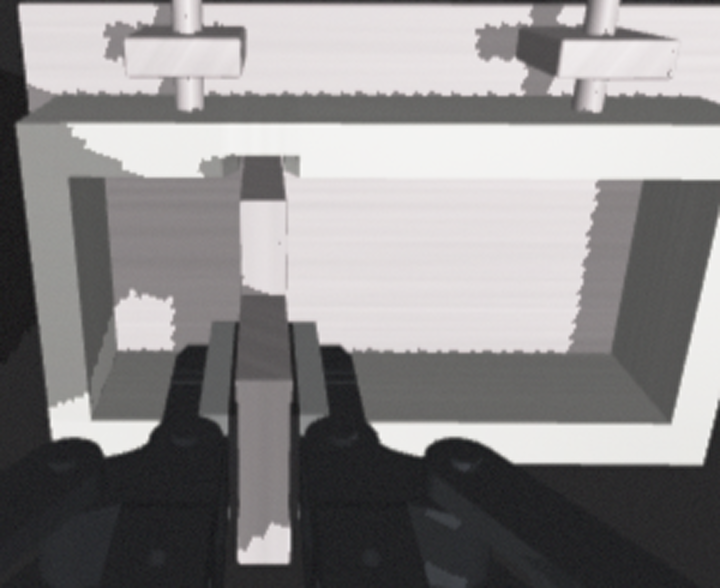

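Request:
send_rows --pt "1 0.0003 0.008 0 0" --pt "1 0 0.006 0 0" --pt "1 0 0 0 0"

```text
t: 11.0
ee_pos: [0.4949, 0.0576, 0.0723]
ee_rot: [0.135, -0.142, 0.695, -0.692]
ft_force: [0.7, -0.8, -2.9]
grip_width: 0.009
```

```bash
python3 chk.py
```

```text
plate in mould [-0.5 35.  26.2] z axis [ 0.034 -0.011  0.999] yaw 0.05 [0.4949 0.0576 0.0723] ft [ 0.7 -0.8 -2.9] mom [ 0.02 -0.05  0.02] 11.0
```

Request:
send_rows --pt "1 0 0.007 0 0" --pt "1 0 0.006 0 0" --pt "1 0 0 0 0"

```text
t: 11.3
ee_pos: [0.4947, 0.0576, 0.058]
ee_rot: [0.135, -0.143, 0.695, -0.692]
ft_force: [0.2, -0.4, -3.8]
grip_width: 0.009
```

```bash
python3 chk.py
```

```text
plate in mould [-0.7 35.1 11.9] z axis [ 0.034 -0.011  0.999] yaw 0.05 [0.4947 0.0576 0.058 ] ft [ 0.2 -0.4 -3.8] mom [-0.   -0.07  0.  ] 11.3
```

Request:
send_rows --pt "1 0 0.002 0 0"

```text
t: 11.4
ee_pos: [0.4942, 0.0575, 0.0563]
ee_rot: [0.135, -0.143, 0.695, -0.692]
ft_force: [-20.4, -6.4, 70.8]
grip_width: 0.009
```

```bash
python3 chk.py
```

```text
plate in mould [-1.2 35.2 10.3] z axis [ 0.035 -0.011  0.999] yaw 0.06 [0.4942 0.0575 0.0563] ft [-20.4  -6.4  70.8] mom [-0.49  2.75  0.09] 11.4
```

Request:
send_rows --pt "1 0 -0.001 0 0" --pt "0.7 0 0 0 0" --pt "0.7 0 0 0 0" --pt "0.7 0 0 0 0"

```text
t: 11.8
ee_pos: [0.4949, 0.0575, 0.058]
ee_rot: [0.135, -0.142, 0.695, -0.692]
ft_force: [1.1, 1.0, -1.2]
grip_width: 0.0254
```

```bash
python3 chk.py;  python3 - <<'E'
from look import *
o,im=look('w11')
im=cv2.imread('pics/w11.png')
cv2.imwrite('pics/w11c.png',cv2.resize(im[120:365,175:475],None,fx=2.4,fy=2.4,interpolation=cv2.INTER_CUBIC))
E
```

```text
plate in mould [-0.5 34.9 11.9] z axis [ 0.034 -0.01   0.999] yaw 0.06 [0.4949 0.0575 0.058 ] ft [ 1.1  1.  -1.2] mom [0.03 0.02 0.01] 11.8
[0.4949 0.0575 0.058 ] ang -67.38 down [-0.011  0.003 -1.   ] ft [ 1.1  1.  -1.2] w 0.025414102051504132 t 11.85
```

View pics/w11c.png

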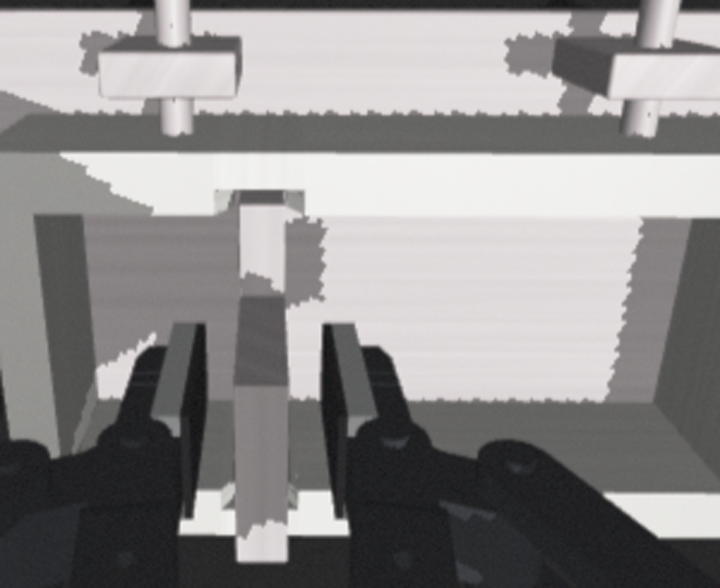

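Request:
send_rows --pt "0.7 0 -0.025 0 0" --pt "0.5 0 -0.035 0 0" --pt "0 0 -0.035 0 0" --pt "0 0 -0.02 0 -0.068" --pt "0 0 -0.01 0 -0.068" --pt "0 0 -0.01 0 -0.068" --pt "0 0 0 0 -0.068" --pt "0 0 0 0 -0.068" --pt "0 0 0 0 -0.068" --pt "0 0 0 0 -0.068"

```text
t: 12.85
ee_pos: [0.4967, 0.0572, 0.1993]
ee_rot: [0.461, -0.465, 0.537, -0.532]
ft_force: [0.1, -0.5, -1.1]
grip_width: 0.0854
```

Request:
send_rows --pt "0 0 0 0 -0.068" --pt "0 0 0 0 -0.068" --pt "0 0 0 0 -0.068" --pt "0 0 0 0 -0.06" --pt "0 0 0 0 0"

```text
t: 13.35
ee_pos: [0.4966, 0.0573, 0.1993]
ee_rot: [-0.596, 0.597, -0.383, 0.376]
ft_force: [-0.4, 0.0, -1.3]
grip_width: 0.0852
```

```bash
python3 - <<'E'
from look import *
o,im=look('w12'); R=rot(o['ee_rot']); print(R.T@(np.array([.4404,.2664,.2])-o['ee_pos']))
save(ctrl.capture('scene'),'s12'); save(ctrl.capture('side'),'d12')
E
```

```text
[0.4966 0.0573 0.1993] ang 25.04 down [-0.009  0.003 -1.   ] ft [-0.4  0.  -1.3] w 0.08522625832405936 t 13.4
[-0.21325897  0.00046574  0.03760398]
```

View pics/w12.png

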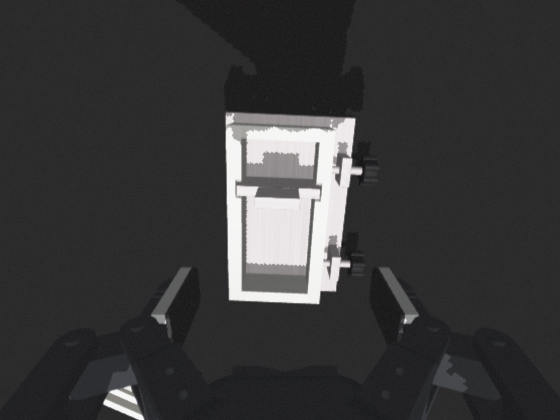

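View pics/d12.png

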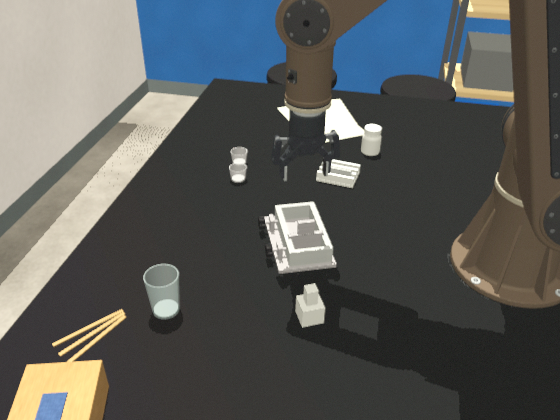

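```bash
python3 - <<'E'
from h import *
im=cv2.imread('pics/w12.png')
cv2.imwrite('pics/w12c.png',cv2.resize(im[110:310,215:375],None,fx=3,fy=3,interpolation=cv2.INTER_CUBIC))
o=ctrl.get_obs();C=cam('wrist',o);T=pose(.5024,.0231,np.radians(22.48))
for X in [(-41.5,35,54),(41.5,35,54),(-20,30,90),(20,30,90),(-20,40,90),(20,40,90),(-41.5,30,54),(41.5,30,54)]:
    p=proj(C,(T@[X[0]/1e3,X[1]/1e3,X[2]/1e3,1])[:3])[0]; print(X,((p-[215,110])*3).round())
E
```

```text
(-41.5, 35, 54) [ 62. 241.]
(41.5, 35, 54) [313. 250.]
(-20, 30, 90) [116. 292.]
(20, 30, 90) [251. 298.]
(-20, 40, 90) [116. 260.]
(20, 40, 90) [253. 265.]
(-41.5, 30, 54) [ 63. 255.]
(41.5, 30, 54) [312. 265.]
```

View pics/w12c.png

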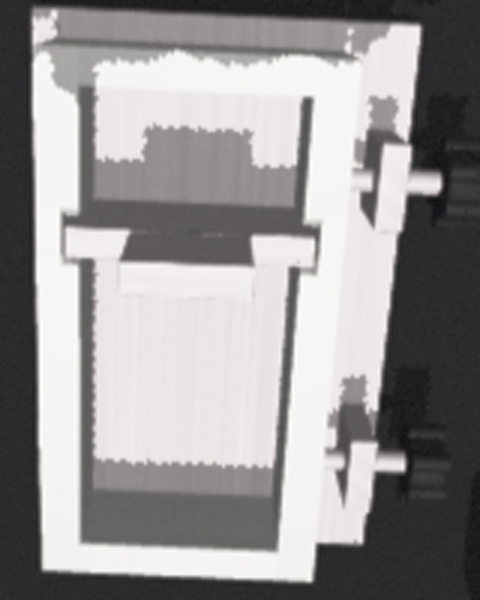

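Request:
send_rows --pt "0 -0.042 0 0.0075 0" --pt "0 -0.042 0 0.0075 0" --pt "0 -0.042 0 0.0075 0" --pt "0 -0.042 0 0.0075 0" --pt "0 -0.038 0 0.007 0" --pt "0 0 0 0 0" --pt "0 0 0 0 0"

```text
t: 14.2
ee_pos: [0.4451, 0.2671, 0.2006]
ee_rot: [-0.59, 0.59, -0.392, 0.387]
ft_force: [1.1, 0.3, 0.6]
grip_width: 0.0856
```

```bash
python3 - <<'E'
from look import *
o,im=look('w13')
C=cam('wrist',o);R=rot(o['ee_rot'])
r=ctrl.tip_of('wrist','core');print(r[:1],[R.T@(onplane(C,a['pixel'],0)-o['ee_pos']) for a in r[:1]])
E
```

```text
[0.4451 0.2671 0.2006] ang 23.17 down [-0.007  0.004 -1.   ] ft [1.1 0.3 0.6] w 0.08555616386590631 t 14.25
[{'pixel': [285.3, 176.1], 'p': 0.65}] [array([-0.00349896,  0.20061665,  0.00129187])]
```

View pics/w13.png

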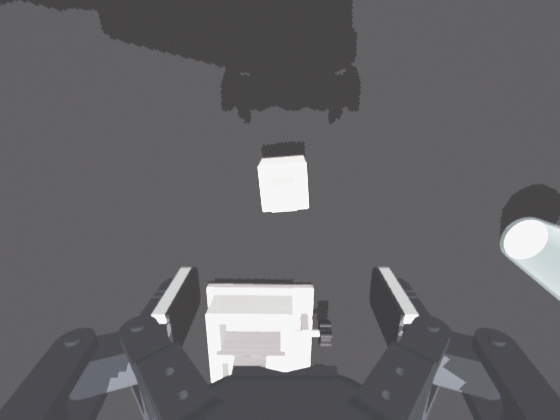

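Overexposed, but the core is beneath the TCP at (284,185) with edges nearly aligned. I'll zoom with a contrast stretch.

```bash
python3 - <<'E'
from h import *
im=cv2.imread('pics/w13.png')[140:230,240:325].astype(float)
print(im.max(),np.percentile(im,90))
im=np.clip((im-190)*255/65,0,255).astype(np.uint8)
cv2.imwrite('pics/w13c.png',cv2.resize(im,None,fx=6.5,fy=6.5,interpolation=cv2.INTER_CUBIC))
E
```

```text
247.0 247.0
```

View pics/w13c.png

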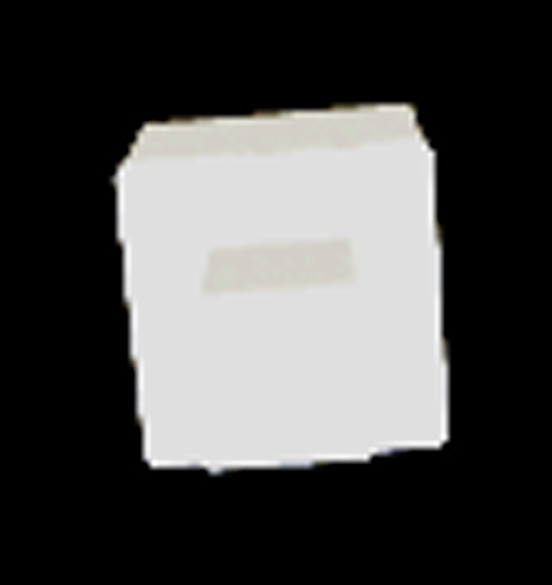

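```bash
python3 - <<'E'
from rel import *
g=lambda a:((a[0]+.5)/6.5+240-.5,(a[1]+.5)/6.5+140-.5)
pts=[(-24,-24,46),(-24,24,46),(24,-24,46),(24,24,46),(-24,-24,0),(-24,24,0),(-12,-12,84),(-12,12,84),(-12,-12,46),(-12,12,46)]
px=np.array([g(a) for a in [(120,165),(433,148),(146,467),(447,445),(147,124),(410,105),(203,293),(355,282),(212,248),(350,240)]])
o=ctrl.get_obs();C=cam('wrist',o);R=rot(o['ee_rot'])
# world frame fit: x,y,z,yaw of core with 'core x'=tool x-ish
P=lambda w:(pose(w[0],w[1],w[2],w[3])@np.c_[np.array(pts)*1e-3,np.ones(len(pts))].T).T[:,:3]
s=least_squares(lambda w:(proj(C,P(w))-px).ravel(),[.44,.266,-1.17,0])if 0 else least_squares(lambda w:(proj(C,P(w))-px).ravel(),[.44,.266,-1.17,0.0][:2]+[-1.15,0.0][:0]+[-1.15,0])if 0 else None
def P(w):return (pose(w[0],w[1],w[2],w[3])@np.c_[np.array(pts)*1e-3,np.ones(len(pts))].T).T[:,:3]
s=least_squares(lambda w:(proj(C,P(w))-px).ravel(),[.44,.266,np.radians(-66),0.0])
print(s.x,'yaw',np.degrees(s.x[2]),s.fun.reshape(-1,2).round(1).tolist())
d=np.array([*s.x[:2],0])-o['ee_pos'];print('tool offset mm',1000*R.T@d,'toolz ang wanted',np.degrees(s.x[2])+90)
E
```

```text
[ 0.44336728  0.26764281 -1.09974705 -0.00584672] yaw -63.010864262933204 [[0.4, 0.9], [-0.6, 0.4], [0.7, -1.1], [-0.7, -0.5], [-0.3, -0.4], [0.5, -0.2], [-1.5, 1.4], [1.4, 1.4], [-1.0, -1.1], [1.1, -1.4]]
tool offset mm [ -0.93743782 200.62296128  -0.37791418] toolz ang wanted 26.989135737066796
```

Request:
send_rows --pt "0 -0.001 0.0 0 -0.032" --pt "0 0 0.03 0 0" --pt "0 0 0.03 0 0" --pt "0 0 0.01 0 0" --pt "0 0 0 0 0"

```text
t: 14.8
ee_pos: [0.4475, 0.2626, 0.1301]
ee_rot: [0.602, -0.601, 0.374, -0.37]
ft_force: [-0.3, 0.4, 0.3]
grip_width: 0.0856
```

```bash
python3 - <<'E'
from look import *
o,im=look('w14')
im=cv2.imread('pics/w14.png')[150:300,215:355].astype(float)
im=np.clip((im-170)*255/80,0,255).astype(np.uint8)
cv2.imwrite('pics/w14c.png',cv2.resize(im,None,fx=4,fy=4,interpolation=cv2.INTER_CUBIC))
E
```

```text
[0.4475 0.2626 0.1301] ang 26.48 down [-0.004  0.004 -1.   ] ft [-0.3  0.4  0.3] w 0.08564732186712264 t 14.85
```

View pics/w14c.png

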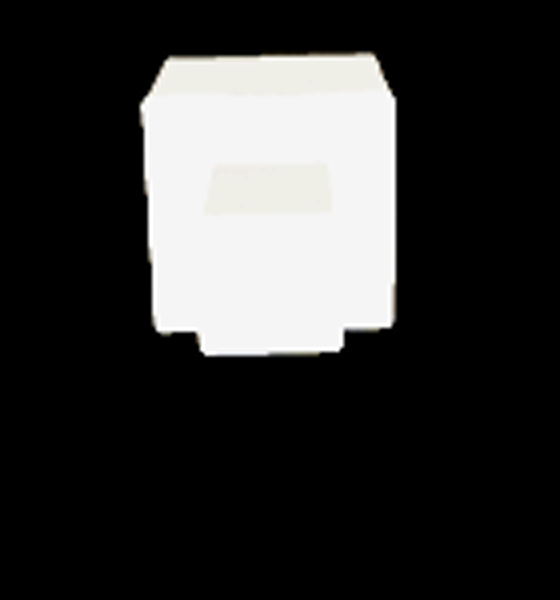

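View pics/w14.png

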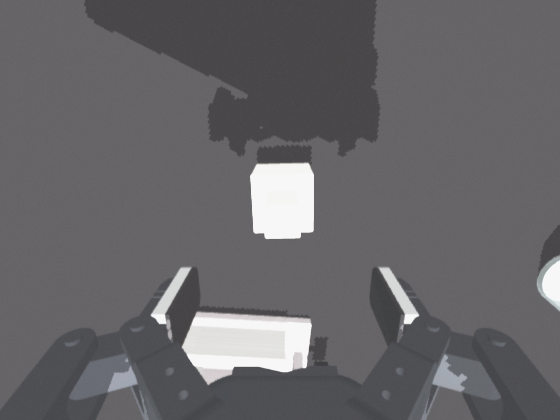

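```bash
cat > fitcore.py <<'E'
from rel import *
def run(g,obs_pts,pts,yaw0):
    px=np.array([g(a) for a in obs_pts])
    o=ctrl.get_obs();C=cam('wrist',o);R=rot(o['ee_rot'])
    P=lambda w:(pose(w[0],w[1],w[2],w[3] if len(w)>3 else 0)@np.c_[np.array(pts)*1e-3,np.ones(len(pts))].T).T[:,:3]
    for w0 in ([.44,.266,yaw0],[.44,.266,yaw0,0.]):
        s=least_squares(lambda w:(proj(C,P(w))-px).ravel(),w0)
        d=np.array([*s.x[:2],0])-o['ee_pos'];print(s.x.round(4),'tool offs mm',(1000*R.T@d).round(1),'want ang',np.degrees(s.x[2])+90,s.fun.reshape(-1,2).round(1).tolist())
E
python3 - <<'E'
from fitcore import *
g=lambda a:((a[0]+.5)/4+215-.5,(a[1]+.5)/4+150-.5)
pts=[(-24,-24,46),(-24,24,46),(24,-24,46),(24,24,46),(-24,-24,0),(-24,24,0),(-12,-12,84),(-12,12,84),(-12,-12,46),(-12,12,46),(12,-12,84),(12,12,84)]
run(g,[(142,99),(396,95),(156,332),(393,328),(168,57),(374,53),(205,214),(332,212),(213,164),(327,163),(202,355),(342,351)],pts,np.radians(-64))
E
```

```text
[ 0.4427  0.2699 -1.0885] tool offs mm [ -7.9 130.7  -1.2] want ang 27.636408446757265 [[0.6, 0.4], [-0.6, 0.3], [0.4, -0.5], [-0.5, -0.6], [-0.5, -0.1], [0.5, -0.2], [-2.2, 1.7], [2.2, 1.5], [-1.0, -1.1], [1.2, -1.4], [0.0, -0.5], [-0.2, -0.1]]
[ 4.4280e-01  2.6970e-01 -1.0885e+00 -8.0000e-04] tool offs mm [ -7.7 130.7  -1.2] want ang 27.635630200021325 [[0.7, 0.5], [-0.7, 0.4], [0.5, -0.6], [-0.6, -0.7], [-0.4, -0.0], [0.4, -0.0], [-2.1, 1.7], [2.1, 1.5], [-0.9, -1.0], [1.1, -1.3], [0.1, -0.7], [-0.2, -0.3]]
```

Request:
send_rows --pt "0.5 -0.008 0 -0.001 -0.008" --pt "0.5 0 0.01 0 0" --pt "0.5 0 0.01 0 0" --pt "0.5 0 0 0 0"

```text
t: 15.25
ee_pos: [0.4448, 0.2707, 0.1124]
ee_rot: [0.607, -0.602, 0.368, -0.366]
ft_force: [-0.7, -0.3, 0.7]
grip_width: 0.0428
```

```bash
python3 - <<'E'
from look import *
o,im=look('w15')
R=rot(o['ee_rot']); print(1000*R.T@(np.array([.4427,.2695,0])-o['ee_pos']))
im=cv2.imread('pics/w15.png')[180:400,180:390].astype(float)
im=np.clip((im-0)*255/250,0,255).astype(np.uint8)
cv2.imwrite('pics/w15c.png',cv2.resize(im,None,fx=2.7,fy=2.7,interpolation=cv2.INTER_CUBIC))
E
```

```text
[0.4448 0.2707 0.1124] ang 27.47 down [ 0.001  0.007 -1.   ] ft [-0.7 -0.3  0.7] w 0.04283208036309033 t 15.3
[  0.73754458 112.39569916  -2.86535667]
```

View pics/w15c.png

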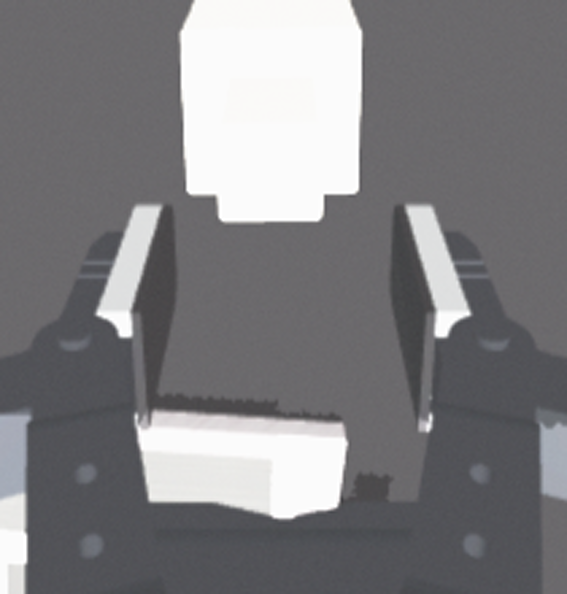

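Request:
send_rows --pt "0.5 0.0005 0 -0.003 0" --pt "0.5 0 0.018 0 0" --pt "0.5 0 0.02 0 0" --pt "0.5 0 0 0 0"

```text
t: 15.7
ee_pos: [0.443, 0.2694, 0.0752]
ee_rot: [0.607, -0.601, 0.368, -0.366]
ft_force: [0.1, 0.7, -0.9]
grip_width: 0.0424
```

```bash
python3 - <<'E'
from look import *
o,im=look('w16')
R=rot(o['ee_rot']); print(1000*R.T@(np.array([.4427,.2695,0])-o['ee_pos']))
im=cv2.imread('pics/w16.png')[180:400,180:390].astype(float)
cv2.imwrite('pics/w16c.png',cv2.resize(im,None,fx=2.7,fy=2.7,interpolation=cv2.INTER_CUBIC))
E
```

```text
[0.443  0.2694 0.0752] ang 27.47 down [ 0.003  0.008 -1.   ] ft [ 0.1  0.7 -0.9] w 0.042350634430303166 t 15.75
[ 0.18343968 75.15583912 -0.68594217][ WARN:0@1.734] global loadsave.cpp:1063 imwrite_ Unsupported depth image for selected encoder is fallbacked to CV_8U.
```

View pics/w16c.png

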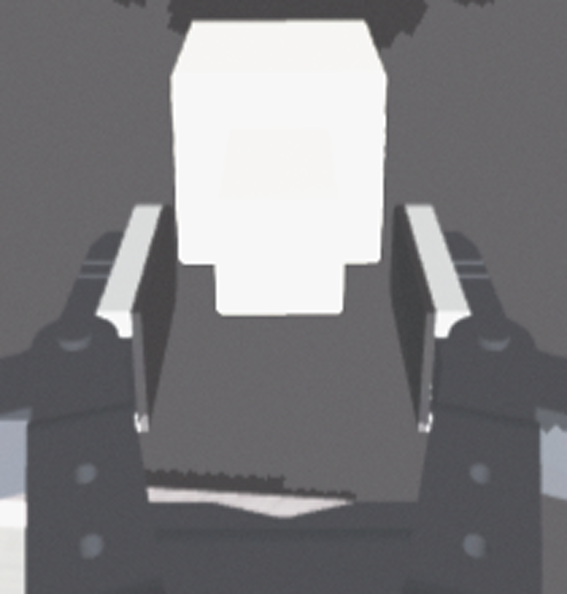

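Request:
send_rows --pt "0.5 0 0.012 -0.0005 0" --pt "0.5 0 0.01 0 0" --pt "0.5 0 0 0 0"

```text
t: 16.05
ee_pos: [0.4441, 0.27, 0.0544]
ee_rot: [0.608, -0.6, 0.367, -0.367]
ft_force: [0.7, -0.0, -0.8]
grip_width: 0.0427
```

```bash
python3 - <<'E'
from look import *
C=cam('wrist',dict(ee_pos=np.array([.443,.2694,.0752]),ee_rot=[0.607,-0.601,0.368,-0.366]));R=rot([0.607,-0.601,0.368,-0.366])
for z,a in((.084,(216,314)),(.084,(344,314)),(.046,(178,263)),(.046,(381,263)),(.046,(172,75)),(.046,(386,75))):
    print(z,1000*R.T@(onplane(C,((a[0]+.5)/2.7+179.5,(a[1]+.5)/2.7+179.5),z)-[.443,.2694,.0752]))
o,im=look('w17')
im=cv2.imread('pics/w17.png')[180:400,180:390]
cv2.imwrite('pics/w17c.png',cv2.resize(im,None,fx=2.7,fy=2.7,interpolation=cv2.INTER_CUBIC))
E
```

```text
0.084 [ 11.32424984  -8.95134301 -12.73473469]
0.084 [11.42433959 -8.8083761  12.0931419 ]
0.046 [ 23.77304687  28.89293866 -25.22266914]
0.046 [23.94633654 29.17719671 24.11172315]
0.046 [-24.44625425  29.22583382 -24.58195882]
0.046 [-24.36042178  29.5025405   23.34409215]
[0.4441 0.27   0.0544] ang 27.47 down [ 0.006  0.01  -1.   ] ft [ 0.7 -0.  -0.8] w 0.04268278172184565 t 16.1
```

View pics/w17c.png

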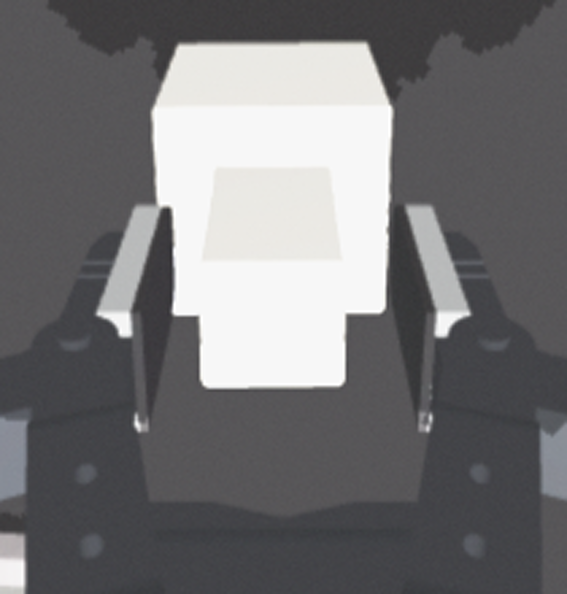

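Request:
send_rows --newtons 60 --pt "0.5 0 0 -0.0017 0" --pt "1 0 0 0 0" --pt "1 0 0 0 0" --pt "1 0 0 0 0" --pt "1 0 0 0 0"

```text
t: 16.6
ee_pos: [0.4431, 0.2695, 0.0559]
ee_rot: [0.609, -0.6, 0.367, -0.367]
ft_force: [1.0, -0.2, -0.7]
grip_width: 0.0234
```

```bash
python3 - <<'E'
from look import *
o,im=look('w18')
E
```

```text
[0.4431 0.2695 0.0559] ang 27.47 down [ 0.007  0.01  -1.   ] ft [ 1.  -0.2 -0.7] w 0.023443170949720826 t 16.65
```

View pics/w18.png

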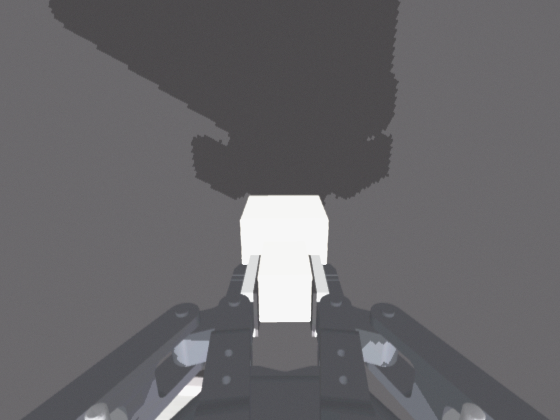

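Request:
send_rows --pt "1 0 -0.03 0 0" --pt "1 0 -0.04 0 0" --pt "1 0 -0.04 0 0" --pt "1 0 -0.03 0 0" --pt "1 0 0 0 0.0416"

```text
t: 17.15
ee_pos: [0.441, 0.2675, 0.2001]
ee_rot: [0.591, -0.584, 0.393, -0.393]
ft_force: [-0.5, -0.3, -2.5]
grip_width: 0.0234
```

```bash
python3 - <<'E'
from look import *
o,im=look('w19');R=rot(o['ee_rot']); print(R.T@(np.array([.495,.02,.19])-o['ee_pos']))
E
```

```text
[0.441  0.2675 0.2001] ang 22.47 down [ 0.004  0.009 -1.   ] ft [-0.5 -0.3 -2.5] w 0.023379932095387412 t 17.2
[ 0.24938907  0.00814735 -0.04480282]
```

View pics/w19.png

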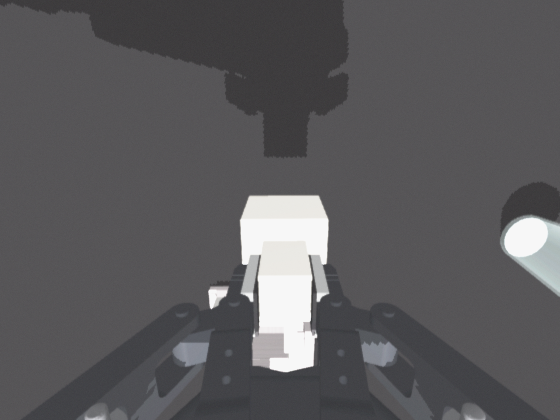

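Core is held and lifted. Moving over the large compartment.

Request:
send_rows --pt "1 0.04 0 -0.0075 0" --pt "1 0.04 0 -0.0075 0" --pt "1 0.04 0 -0.0075 0" --pt "1 0.04 0 -0.0075 0" --pt "1 0.04 0 -0.0075 0" --pt "1 0.038 0 -0.007 0" --pt "1 0 0 0 0" --pt "1 0 0 0 0"

```text
t: 18.0
ee_pos: [0.4885, 0.022, 0.1934]
ee_rot: [0.591, -0.586, 0.393, -0.39]
ft_force: [-0.8, 0.1, -0.9]
grip_width: 0.0233
```

```bash
python3 - <<'E'
from look import *
o,im=look('w20');R=rot(o['ee_rot']); print(R.T@(np.array([.495,.02,.19])-o['ee_pos']))
im=cv2.imread('pics/w20.png')[150:340,180:390]
cv2.imwrite('pics/w20c.png',cv2.resize(im,None,fx=3,fy=3,interpolation=cv2.INTER_CUBIC))
save(ctrl.capture('side'),'d20')
E
```

```text
[0.4885 0.022  0.1934] ang 22.75 down [-0.001  0.008 -1.   ] ft [-0.8  0.1 -0.9] w 0.023298491192235794 t 18.05
[0.00434223 0.00336954 0.00520095]
```

View pics/w20.png

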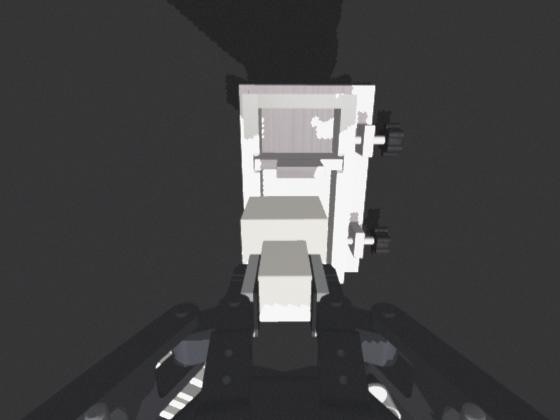

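View pics/w20c.png

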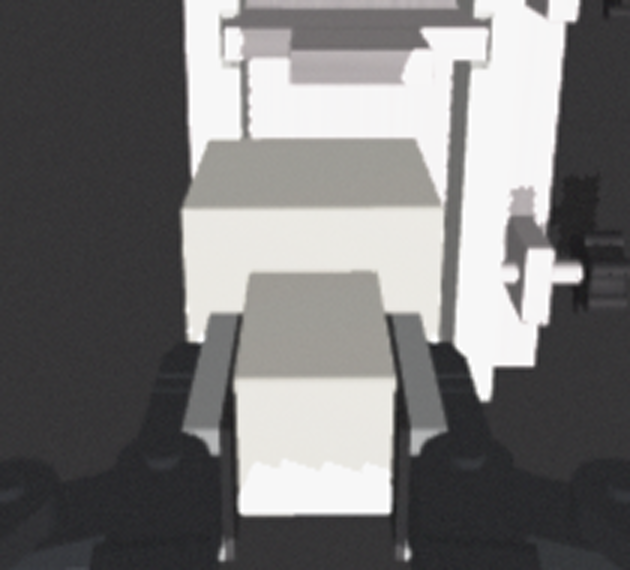

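```bash
python3 - <<'E'
from rel import *
g=lambda a:((a[0]+.5)/3+180-.5,(a[1]+.5)/3+150-.5)
pl=[(-24,-24,46),(-24,24,46),(-24,-24,0),(-24,24,0),(-12,-12,84),(-12,12,84),(12,-12,84),(12,12,84),(-12,-12,46),(-12,12,46)]
px=[g(a) for a in [(183,207),(441,207),(210,140),(415,140),(234,378),(395,378),(239,515),(392,515),(250,272),(377,271)]]
q,e=fit(pl,px,[0,.056,0,0,0,0]);print('core in tool',1000*q[:3],np.degrees(q[3:]));print(e.tolist())
o=ctrl.get_obs();R=rot(o['ee_rot']);Rp=R@B@Rn.from_rotvec(q[3:]).as_matrix();op=o['ee_pos']+R@q[:3]
T=pose(.5024,.0231,np.radians(22.48));Z=T[:3,:3].T@Rp
print('core in mould',np.round(1000*(T[:3,:3].T@(op-T[:3,3])),1),'z axis',Z[:,2].round(3),'yaw',np.degrees(np.arctan2(Z[1,1]*-1*0+Z[1,1],Z[0,1])))
E
```

```text
core in tool [ 1.01874575 56.88392282 -0.18364581] [-0.33530777 -0.77987616  0.12241488]
[[-0.4, 1.2], [1.1, 0.9], [-0.6, 0.0], [0.3, -0.2], [-0.3, 0.1], [0.4, -0.1], [-0.4, -0.4], [0.0, -0.7], [-0.3, -0.5], [0.2, -0.3]]
core in mould [-12.9   4.6 136.7] z axis [0.003 0.006 1.   ] yaw 0.47819198313000066
```

```bash
cat > ov.py <<'E'
from h import *
def overlay(src,dst,crop,f,T=pose(.5024,.0231,np.radians(22.48)),o=None):
    o=o or ctrl.get_obs();C=cam('wrist',o)
    im=cv2.imread(f'pics/{src}.png');r0,r1,c0,c1=crop
    im=cv2.resize(im[r0:r1,c0:c1],None,fx=f,fy=f,interpolation=cv2.INTER_CUBIC)
    def line(a,b,col):
        p=[(proj(C,(T@[*(np.array(v)/1e3),1])[:3])[0]+.5-[c0,r0])*f-.5 for v in(a,b)]
        cv2.line(im,*[tuple(int(round(k*8)) for k in q) for q in p],col,1,cv2.LINE_AA,3)
    z=50;R=[(-37.5,85,z),(37.5,85,z),(37.5,-85,z),(-37.5,-85,z)]
    for i in range(4): line(R[i],R[(i+1)%4],(0,0,255))
    for y in(30,40):
        line((-41.5,y,54),(41.5,y,54),(0,200,0)); line((-20,y,90),(20,y,90),(255,0,0))
    for x in(-20,20): line((x,30,90),(x,40,90),(255,0,0))
    for x in (-51.5,51.5): line((x,96.8,50),(x,-96.8,50),(0,160,255))
    cv2.imwrite(f'pics/{dst}.png',im)
E
python3 -c "
from ov import *
overlay('w20','w20o',(80,300,220,420),2.7)"
```

View pics/w20o.png

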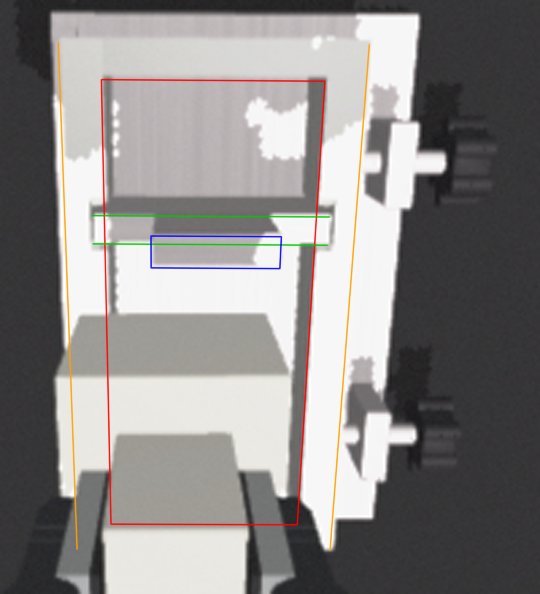

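View pics/d20.png

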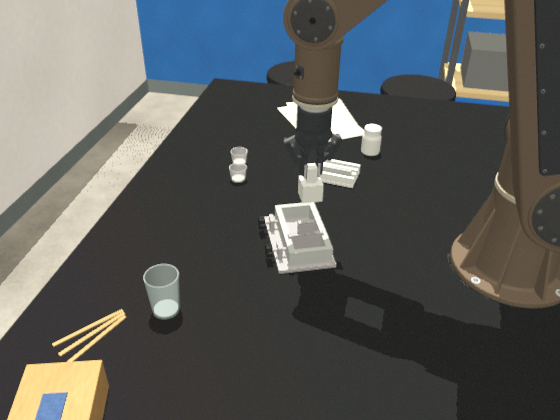

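Request:
send_rows --pt "1 0.0046 0 0.005 0.004" --pt "1 0 0.02 0 0" --pt "1 0 0.025 0 0" --pt "1 0 0.02 0 0" --pt "1 0 0 0 0" --pt "1 0 0 0 0"

```text
t: 18.7
ee_pos: [0.4976, 0.0265, 0.1275]
ee_rot: [0.592, -0.586, 0.392, -0.39]
ft_force: [-0.1, 1.1, -1.5]
grip_width: 0.0234
```

```bash
cat > cc.py <<'E'
from rel import *
def cc():
    q=np.array([1.0,56.9,-.2])/1e3;rv=np.radians([-.335,-.78,.12])
    o=ctrl.get_obs();R=rot(o['ee_rot']);Rp=R@B@Rn.from_rotvec(rv).as_matrix();op=o['ee_pos']+R@q
    T=pose(.5024,.0231,np.radians(22.48));Z=T[:3,:3].T@Rp
    print('core in mould',np.round(1000*(T[:3,:3].T@(op-T[:3,3])),1),'z axis',Z[:,2].round(3),'yaw',round(np.degrees(np.arctan2(Z[1,1],Z[0,1])),2),'F mould',np.round(T[:3,:3].T@o['ft_force'],1),'M',np.round(T[:3,:3].T@o['moment'],2),'w',round(o['grip_width'],4),'t',o['t'])
if __name__=='__main__': cc()
E
python3 cc.py; python3 -c "
from look import *
from ov import *
o,_=look('w21'); overlay('w21','w21o',(80,340,190,430),2.2,o=o)"
```

```text
core in mould [-3.1  4.4 70.6] z axis [0.    0.006 1.   ] yaw 0.44 F mould [ 0.3  1.  -1.5] M [ 0.01 -0.01 -0.04] w 0.0234 t 18.7
[0.4976 0.0265 0.1275] ang 22.8 down [ 0.002  0.009 -1.   ] ft [-0.1  1.1 -1.5] w 0.023386328757072 t 18.75
```

View pics/w21o.png

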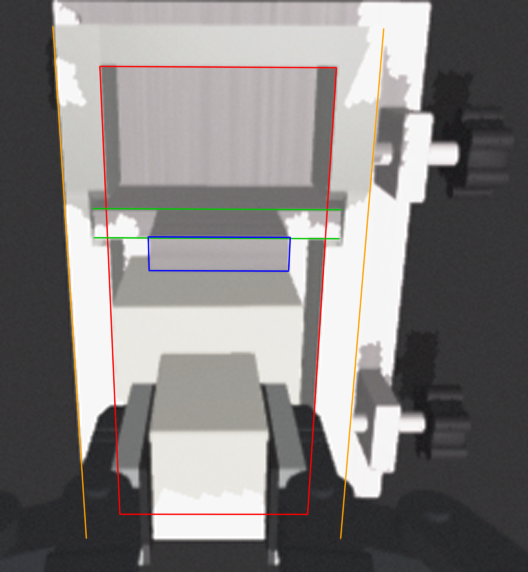

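Request:
send_rows --pt "1 0.0045 0 -0.004 0.005" --pt "1 0 0 0 0"

```text
t: 18.95
ee_pos: [0.4964, 0.0208, 0.1291]
ee_rot: [0.59, -0.583, 0.395, -0.394]
ft_force: [1.0, 0.5, -1.7]
grip_width: 0.023
```

```bash
python3 cc.py
```

```text
core in mould [-6.2 -0.5 72.2] z axis [-0.002  0.007  1.   ] yaw -0.16 F mould [ 1.1  0.1 -1.7] M [-0.03  0.07  0.03] w 0.023 t 18.95
```

Request:
send_rows --pt "1 0 0.015 0 0" --pt "1 0 0.015 0 0" --pt "1 0 0 0 0"

```text
t: 19.25
ee_pos: [0.4985, 0.0204, 0.1011]
ee_rot: [0.591, -0.582, 0.394, -0.396]
ft_force: [0.4, 0.1, -0.6]
grip_width: 0.0232
```

```bash
python3 cc.py
```

```text
core in mould [-4.1 -1.7 44.2] z axis [-0.006  0.009  1.   ] yaw -0.23 F mould [ 0.4 -0.1 -0.6] M [-0.03  0.01 -0.01] w 0.0232 t 19.25
```

Request:
send_rows --pt "1 0 0.014 -0.001 0" --pt "1 0 0.012 -0.001 0" --pt "1 0 0 0 0"

```text
t: 19.55
ee_pos: [0.4983, 0.0195, 0.0766]
ee_rot: [0.592, -0.582, 0.393, -0.397]
ft_force: [0.2, 0.2, -0.3]
grip_width: 0.0235
```

```bash
python3 cc.py
```

```text
core in mould [-4.5 -2.6 19.7] z axis [-0.009  0.011  1.   ] yaw -0.26 F mould [ 0.3  0.1 -0.3] M [-0.06 -0.06  0.03] w 0.0235 t 19.55
```

Request:
send_rows --pt "1 0 0.005 0 0" --pt "1 0 0.002 0 0" --pt "1 0 0 0 0"

```text
t: 19.85
ee_pos: [0.4992, 0.0195, 0.0703]
ee_rot: [0.592, -0.581, 0.392, -0.397]
ft_force: [-0.6, -0.1, -0.8]
grip_width: 0.0231
```

```bash
python3 cc.py
```

```text
core in mould [-3.6 -2.9 13.4] z axis [-0.01   0.011  1.   ] yaw -0.28 F mould [-0.6  0.1 -0.8] M [-0.    0.04  0.01] w 0.0231 t 19.85
```

Request:
send_rows --pt "1 0 0.003 0 0"

```text
t: 19.95
ee_pos: [0.4997, 0.0195, 0.0677]
ee_rot: [0.592, -0.581, 0.392, -0.398]
ft_force: [-0.1, -0.2, -1.2]
grip_width: 0.0231
```

Request:
send_rows --pt "1 0 0.0005 0 0"

```text
t: 20.05
ee_pos: [0.4996, 0.0196, 0.0671]
ee_rot: [0.592, -0.581, 0.392, -0.398]
ft_force: [0.1, -0.1, -1.4]
grip_width: 0.023
```

Request:
send_rows --pt "1 0 0.0007 0 0"

```text
t: 20.15
ee_pos: [0.4998, 0.0196, 0.0665]
ee_rot: [0.592, -0.581, 0.392, -0.398]
ft_force: [0.0, -0.0, -1.4]
grip_width: 0.023
```

Request:
send_rows --pt "1 0 0.0005 0 0"

```text
t: 20.25
ee_pos: [0.4998, 0.0196, 0.066]
ee_rot: [0.592, -0.581, 0.392, -0.398]
ft_force: [-0.1, 0.3, -1.8]
grip_width: 0.0226
```

Request:
send_rows --pt "1 0 0.0005 0 0"

```text
t: 20.35
ee_pos: [0.4999, 0.0196, 0.0655]
ee_rot: [0.592, -0.581, 0.392, -0.398]
ft_force: [-0.5, -1.6, 10.3]
grip_width: 0.0235
```

Request:
send_rows --pt "1 0 0.0005 0 0"

```text
t: 20.45
ee_pos: [0.5001, 0.0195, 0.0655]
ee_rot: [0.592, -0.581, 0.392, -0.398]
ft_force: [-3.5, -1.0, 20.5]
grip_width: 0.0232
```

```bash
python3 cc.py
```

```text
core in mould [-2.7 -3.4  8.6] z axis [-0.012  0.012  1.   ] yaw -0.26 F mould [-3.7  0.4 20.5] M [ 0.29  1.16 -0.06] w 0.0232 t 20.45
```

Request:
send_rows --pt "1 0 -0.0015 0 -0.002" --pt "1 -0.004 0 -0.0045 0" --pt "1 -0.003 0 -0.0035 0" --pt "1 0 0 0 0"

```text
t: 20.85
ee_pos: [0.489, 0.0232, 0.067]
ee_rot: [0.593, -0.582, 0.391, -0.397]
ft_force: [0.9, -0.7, -1.1]
grip_width: 0.0227
```

```bash
python3 cc.py; python3 -c "
from look import *
from ov import *
o,_=look('w22'); overlay('w22','w22o',(80,340,180,420),2.3,o=o)"
```

```text
core in mould [-11.5   4.3  10.1] z axis [-0.012  0.012  1.   ] yaw -0.02 F mould [ 0.6 -1.  -1.1] M [-0.03  0.06  0.  ] w 0.0227 t 20.85
[0.489  0.0232 0.067 ] ang 22.34 down [ 0.016  0.008 -1.   ] ft [ 0.9 -0.7 -1.1] w 0.0226929491725189 t 20.9
```

View pics/w22o.png

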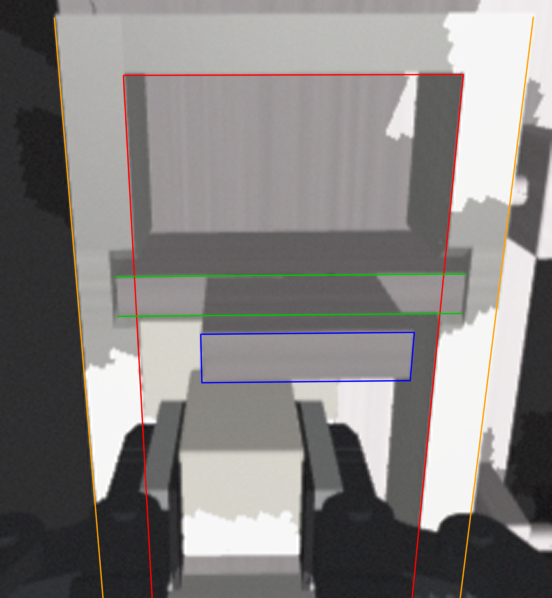

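Request:
send_rows --pt "1 0 0.001 0 0" --pt "0.65 0 0 0 0" --pt "0.65 0 0 0 0" --pt "0.65 0 0 0 0"

```text
t: 21.3
ee_pos: [0.4897, 0.0232, 0.0659]
ee_rot: [0.593, -0.582, 0.39, -0.397]
ft_force: [-0.2, -0.7, 0.6]
grip_width: 0.0302
```

```bash
python3 cc.py; python3 -c "
from look import *
from ov import *
o,_=look('w23'); overlay('w23','w23o',(200,350,210,380),3.4,o=o)"
```

```text
core in mould [-10.8   4.    9. ] z axis [-0.013  0.012  1.   ] yaw -0.02 F mould [-0.4 -0.5  0.6] M [-0.07 -0.02  0.04] w 0.0302 t 21.3
[0.4897 0.0232 0.0659] ang 22.34 down [ 0.017  0.008 -1.   ] ft [-0.2 -0.7  0.6] w 0.03017401917530046 t 21.35
```

View pics/w23o.png

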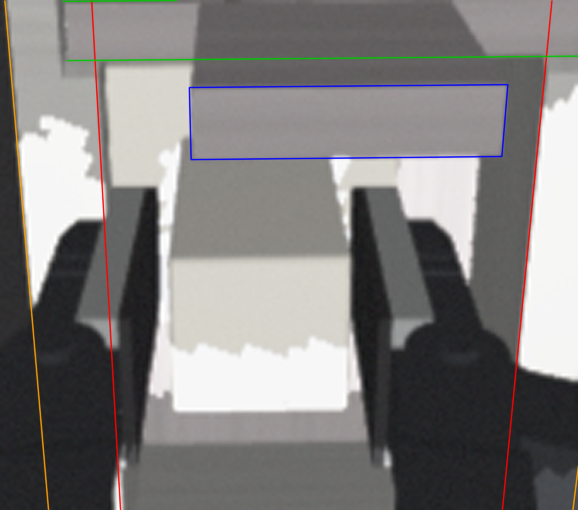

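Request:
send_rows --newtons 60 --pt "1 0 0 0.0005 0" --pt "1 0 0 0 0" --pt "1 0 0 0 0"

```text
t: 21.65
ee_pos: [0.4896, 0.0232, 0.0662]
ee_rot: [0.593, -0.582, 0.391, -0.397]
ft_force: [0.5, 0.7, -1.7]
grip_width: 0.0228
```

```bash
python3 cc.py
```

```text
core in mould [-11.    4.    9.4] z axis [-0.012  0.012  1.   ] yaw -0.01 F mould [ 0.7  0.5 -1.7] M [-0.03 -0.    0.02] w 0.0228 t 21.65
```

Request:
send_rows --pt "1 -0.001 0 -0.0015 0"

```text
t: 21.75
ee_pos: [0.4884, 0.0235, 0.0663]
ee_rot: [0.593, -0.582, 0.39, -0.397]
ft_force: [1.6, -1.8, -1.1]
grip_width: 0.0229
```

```bash
python3 cc.py
```

```text
core in mould [-11.9   4.8   9.4] z axis [-0.012  0.012  1.   ] yaw -0.01 F mould [ 0.7 -2.3 -1.1] M [-0.43 -0.22 -0.06] w 0.0229 t 21.75
```

Request:
send_rows --pt "1 -0.0005 0 -0.0012 0"

```text
t: 21.85
ee_pos: [0.4877, 0.0235, 0.0664]
ee_rot: [0.593, -0.582, 0.39, -0.397]
ft_force: [5.9, -0.1, -3.2]
grip_width: 0.0232
```

```bash
python3 cc.py
```

```text
core in mould [-12.6   5.    9.5] z axis [-0.014  0.013  1.   ] yaw -0.01 F mould [ 5.4 -2.3 -3.2] M [-0.5  -0.94  0.04] w 0.0232 t 21.85
```

Request:
send_rows --pt "1 -0.0005 0 -0.001 0"

```text
t: 21.95
ee_pos: [0.4875, 0.0235, 0.0665]
ee_rot: [0.594, -0.581, 0.389, -0.398]
ft_force: [6.9, -1.4, -4.9]
grip_width: 0.0232
```

```bash
python3 cc.py
```

```text
core in mould [-12.6   5.1   9.6] z axis [-0.015  0.014  1.   ] yaw -0.01 F mould [ 5.8 -3.9 -4.9] M [-0.68 -1.19  0.06] w 0.0232 t 21.95
```

Request:
send_rows --pt "1 0.002 0 0.002 0" --pt "1 0 -0.016 0 0" --pt "1 0 -0.016 0 0" --pt "1 0 0 0 0"

```text
t: 22.35
ee_pos: [0.4886, 0.0222, 0.0985]
ee_rot: [0.593, -0.582, 0.39, -0.397]
ft_force: [0.3, 0.5, -1.4]
grip_width: 0.0232
```

```bash
python3 cc.py; python3 -c "
from look import *
o,_=look('w24');print(o['joints'])
im=cv2.imread('pics/w24.png')[200:350,210:380]
cv2.imwrite('pics/w24c.png',cv2.resize(im,None,fx=3.4,fy=3.4,interpolation=cv2.INTER_CUBIC))"
```

```text
core in mould [-12.3   3.5  41.6] z axis [-0.013  0.012  1.   ] yaw -0.01 F mould [ 0.5  0.3 -1.4] M [ 0.03 -0.01  0.02] w 0.0232 t 22.35
[0.4886 0.0222 0.0985] ang 22.35 down [ 0.017  0.008 -1.   ] ft [ 0.3  0.5 -1.4] w 0.02317671984669716 t 22.4
[-0.02310861  0.44680883  2.09584691  0.01563759  0.58245549 -0.42616429]
```

View pics/w24c.png

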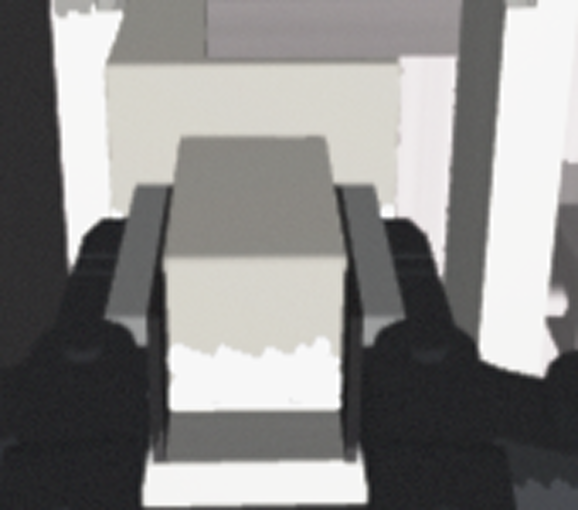

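```bash
python3 - <<'E'
from rel import *
g=lambda a:((a[0]+.5)/3.4+210-.5,(a[1]+.5)/3.4+200-.5)
pl=[(-24,-24,46),(-24,24,46),(-12,-12,84),(-12,12,84),(12,-12,84),(12,12,84),(-12,-12,46),(-12,12,46)]
px=[g(a) for a in [(107,64),(400,62),(165,257),(345,257),(170,411),(342,411),(181,138),(328,136)]]
q,e=fit(pl,px,[0,.056,0,0,0,0]);print('core in tool',1000*q[:3],np.degrees(q[3:]));print(e.tolist())
o=ctrl.get_obs();R=rot(o['ee_rot']);Rp=R@B@Rn.from_rotvec(q[3:]).as_matrix();op=o['ee_pos']+R@q[:3]
T=pose(.5024,.0231,np.radians(22.48));Z=T[:3,:3].T@Rp
print('core in mould',np.round(1000*(T[:3,:3].T@(op-T[:3,3])),1),'z axis',Z[:,2].round(3),'yaw',np.degrees(np.arctan2(Z[1,1],Z[0,1])))
print('tool axis up in mould',T[:3,:3].T@-R[:,1])
E
```

```text
core in tool [ 0.58267662 57.29820826  0.22677439] [-0.11777456 -0.46914577  0.34444335]
[[-0.5, 1.0], [0.7, 1.1], [-0.7, 0.2], [0.6, -0.1], [-0.4, -0.2], [0.3, -0.5], [0.2, -0.9], [-0.3, -0.6]]
core in mould [-12.3   4.1  40.5] z axis [-0.016  0.007  1.   ] yaw 0.20911304675457407
tool axis up in mould [-0.01780516 -0.00154054  0.99984029]
```

Request:
send_rows --pt "1 -0.001 0.01 0 0" --pt "1 0 0.01 0 0" --pt "1 0 0.008 0 0" --pt "1 0 0.003 0 0" --pt "1 0 0 0 0"

```text
t: 22.9
ee_pos: [0.4886, 0.0234, 0.0634]
ee_rot: [0.593, -0.582, 0.39, -0.397]
ft_force: [-7.5, -0.9, 36.6]
grip_width: 0.0231
```

```bash
python3 cc.py
```

```text
core in mould [-11.8   4.6   6.5] z axis [-0.012  0.012  1.   ] yaw 0.01 F mould [-7.3  2.  36.6] M [0.33 1.95 0.03] w 0.0231 t 22.9
```

Request:
send_rows --pt "1 0 -0.0005 0 0"

```text
t: 23.0
ee_pos: [0.4884, 0.0234, 0.0635]
ee_rot: [0.593, -0.582, 0.39, -0.397]
ft_force: [-2.1, -0.3, 12.7]
grip_width: 0.0232
```

```bash
python3 cc.py; python3 -c "
from look import *
o,_=look('w25')
im=cv2.imread('pics/w25.png')[200:350,210:380]
cv2.imwrite('pics/w25c.png',cv2.resize(im,None,fx=3.4,fy=3.4,interpolation=cv2.INTER_CUBIC))"
```

```text
core in mould [-12.    4.7   6.6] z axis [-0.012  0.012  1.   ] yaw 0.02 F mould [-2.   0.5 12.7] M [-0.05  0.61 -0.03] w 0.0232 t 23.0
[0.4884 0.0234 0.0635] ang 22.38 down [ 0.016  0.008 -1.   ] ft [-2.1 -0.3 12.7] w 0.02319011542201823 t 23.05
```

View pics/w25c.png

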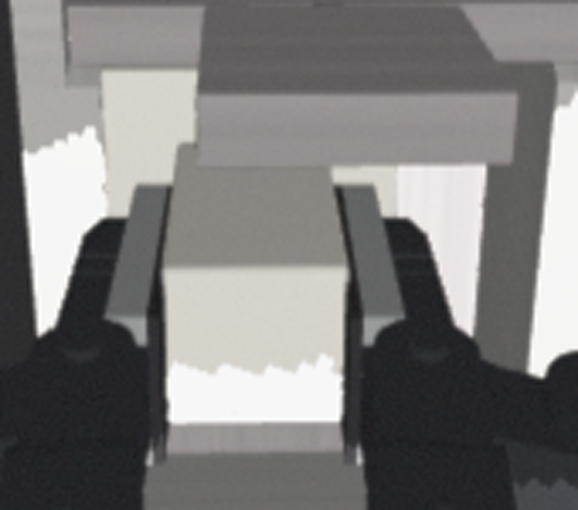

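Request:
send_rows --pt "1 0 0.0006 0 0" --pt "1 0 0.0006 0 0" --pt "1 0 0.0006 0 0"

```text
t: 23.35
ee_pos: [0.4886, 0.0234, 0.0634]
ee_rot: [0.593, -0.582, 0.39, -0.397]
ft_force: [-7.5, -1.3, 49.1]
grip_width: 0.0231
```

```bash
python3 cc.py
```

```text
core in mould [-11.8   4.6   6.5] z axis [-0.013  0.013  1.   ] yaw 0.04 F mould [-7.4  1.6 49.1] M [ 0.4   2.18 -0.08] w 0.0231 t 23.35
```

Request:
send_rows --pt "1 0.001 -0.005 0.001 0" --pt "1 0 -0.02 0 0" --pt "1 0 -0.02 0 0" --pt "1 0 -0.017 0 0" --pt "1 0 0 0 0"

```text
t: 23.85
ee_pos: [0.4882, 0.0226, 0.1224]
ee_rot: [0.592, -0.583, 0.391, -0.395]
ft_force: [-0.4, -0.6, -0.8]
grip_width: 0.0233
```

```bash
python3 cc.py
```

```text
core in mould [-12.7   4.1  65.5] z axis [-0.009  0.011  1.   ] yaw 0.04 F mould [-0.6 -0.4 -0.8] M [-0.04 -0.    0.02] w 0.0233 t 23.85
```

Request:
send_rows --pt "1 0.0038 0 0.0092 0" --pt "1 0.0038 0 0.0092 0" --pt "1 0.0038 0 0.0092 0" --pt "1 0.0038 0 0.0092 0" --pt "1 0 0 0 0"

```text
t: 24.35
ee_pos: [0.5306, 0.0225, 0.1184]
ee_rot: [0.592, -0.584, 0.393, -0.394]
ft_force: [0.1, 0.2, -1.4]
grip_width: 0.0231
```

```bash
python3 cc.py
```

```text
core in mould [ 26.2 -12.   61.5] z axis [-0.004  0.009  1.   ] yaw 0.04 F mould [ 0.2  0.2 -1.4] M [-0.    0.01 -0.05] w 0.0231 t 24.35
```

Request:
send_rows --pt "1 -0.015 0 -0.036 0" --pt "1 0 0 0 0" --pt "1 0 0 0 0"

```text
t: 24.65
ee_pos: [0.4903, 0.0227, 0.1167]
ee_rot: [0.591, -0.584, 0.393, -0.393]
ft_force: [0.8, 0.7, -1.5]
grip_width: 0.0232
```

```bash
python3 cc.py
```

```text
core in mould [-11.    3.6  59.8] z axis [-0.002  0.008  1.   ] yaw 0.04 F mould [ 1.   0.4 -1.5] M [-0.05 -0.05  0.01] w 0.0232 t 24.65
```

Request:
send_rows --pt "1 0 0.007 0 0" --pt "1 0 0.007 0 0" --pt "1 0 0.007 0 0" --pt "1 0 0.007 0 0" --pt "1 0 0.007 0 0" --pt "1 0 0.006 0 0" --pt "1 0 0 0 0"

```text
t: 25.35
ee_pos: [0.491, 0.0231, 0.071]
ee_rot: [0.591, -0.584, 0.394, -0.393]
ft_force: [-0.5, 0.1, 0.4]
grip_width: 0.0233
```

```bash
python3 cc.py; python3 -c "
from h import *
print(ctrl.get_obs()['ee_pos'])"
```

```text
core in mould [-10.3   3.7  14.1] z axis [-0.001  0.007  1.   ] yaw 0.04 F mould [-0.4  0.2  0.4] M [-0.06 -0.01 -0.01] w 0.0233 t 25.35
[0.49099044 0.02308888 0.07098966]
```

Request:
send_rows --pt "1 0 0.005 0 0" --pt "1 0 0.0005 0 0"

```text
t: 25.55
ee_pos: [0.4911, 0.0231, 0.065]
ee_rot: [0.591, -0.584, 0.394, -0.393]
ft_force: [-0.3, 0.0, -1.9]
grip_width: 0.0228
```

Request:
send_rows --pt "1 0 0.0006 0 0"

```text
t: 25.65
ee_pos: [0.4912, 0.0231, 0.0644]
ee_rot: [0.591, -0.584, 0.394, -0.393]
ft_force: [0.8, 0.6, -0.5]
grip_width: 0.0233
```

Request:
send_rows --pt "1 0 0.0006 0 0"

```text
t: 25.75
ee_pos: [0.4913, 0.0231, 0.0639]
ee_rot: [0.591, -0.584, 0.394, -0.393]
ft_force: [0.5, 0.6, -1.2]
grip_width: 0.0229
```

Request:
send_rows --pt "1 0 0.0004 0 0"

```text
t: 25.85
ee_pos: [0.4914, 0.0231, 0.0637]
ee_rot: [0.591, -0.584, 0.394, -0.393]
ft_force: [-0.2, -0.3, -0.5]
grip_width: 0.0232
```

```bash
python3 cc.py
```

```text
core in mould [-9.9  3.6  6.8] z axis [-0.002  0.008  1.   ] yaw 0.03 F mould [-0.3 -0.2 -0.5] M [-0.03  0.02  0.02] w 0.0232 t 25.85
```

Request:
send_rows --newtons 60 --pt "0.65 0 0 0 0" --pt "0.65 0 0 0 0" --pt "1 0 0 0 0" --pt "1 0 0 0 0" --pt "1 0 0 0 0"

```text
t: 26.35
ee_pos: [0.4918, 0.0231, 0.0644]
ee_rot: [0.591, -0.584, 0.393, -0.394]
ft_force: [0.5, -1.2, -0.6]
grip_width: 0.0233
```

```bash
python3 cc.py
```

```text
core in mould [-9.4  3.4  7.5] z axis [-0.003  0.008  1.   ] yaw 0.04 F mould [ 0.  -1.3 -0.6] M [-0.03 -0.   -0.  ] w 0.0233 t 26.35
```

Request:
send_rows --pt "1 -0.0005 0.0003 -0.002 0" --pt "1 -0.0005 0.0003 -0.001 0"

```text
t: 26.55
ee_pos: [0.4902, 0.0229, 0.0643]
ee_rot: [0.592, -0.583, 0.392, -0.394]
ft_force: [2.9, -0.9, 6.2]
grip_width: 0.0231
```

```bash
python3 cc.py
```

```text
core in mould [-10.9   3.7   7.4] z axis [-0.006  0.009  1.   ] yaw 0.03 F mould [ 2.3 -1.9  6.2] M [-0.35 -0.45  0.04] w 0.0231 t 26.55
```

Request:
send_rows --pt "1 -0.0005 -0.0003 -0.0015 0"

```text
t: 26.65
ee_pos: [0.4888, 0.0227, 0.0647]
ee_rot: [0.592, -0.583, 0.392, -0.395]
ft_force: [1.0, 0.0, -1.3]
grip_width: 0.0234
```

```bash
python3 cc.py
```

```text
core in mould [-12.2   4.1   7.8] z axis [-0.006  0.01   1.   ] yaw 0.04 F mould [ 0.9 -0.3 -1.3] M [0.01 0.02 0.  ] w 0.0234 t 26.65
```

Request:
send_rows --pt "1 -0.0005 -0.0001 -0.001 0"

```text
t: 26.75
ee_pos: [0.488, 0.0228, 0.0648]
ee_rot: [0.592, -0.583, 0.392, -0.395]
ft_force: [5.0, 0.8, -3.3]
grip_width: 0.0228
```

```bash
python3 cc.py
```

```text
core in mould [-12.9   4.4   7.9] z axis [-0.007  0.01   1.   ] yaw 0.03 F mould [ 4.9 -1.1 -3.3] M [-0.18 -1.    0.1 ] w 0.0228 t 26.75
```

Request:
send_rows --pt "1 -0.0006 0.0006 0.0002 0"

```text
t: 26.85
ee_pos: [0.488, 0.0233, 0.0643]
ee_rot: [0.592, -0.583, 0.392, -0.395]
ft_force: [2.0, -6.5, 12.8]
grip_width: 0.0231
```

```bash
python3 cc.py
```

```text
core in mould [-12.6   4.9   7.4] z axis [-0.008  0.01   1.   ] yaw 0.04 F mould [-0.6 -6.8 12.8] M [-1.17  0.38 -0.02] w 0.0231 t 26.85
```

Request:
send_rows --pt "1 -0.0006 0.0004 0 0"

```text
t: 26.95
ee_pos: [0.488, 0.0235, 0.0643]
ee_rot: [0.592, -0.583, 0.391, -0.395]
ft_force: [0.0, -10.0, 18.9]
grip_width: 0.0226
```

```bash
python3 cc.py
```

```text
core in mould [-12.5   5.    7.4] z axis [-0.008  0.011  1.   ] yaw 0.07 F mould [-3.8 -9.2 18.9] M [-1.74  1.18  0.08] w 0.0226 t 26.95
```

Request:
send_rows --pt "1 -0.0002 0 -0.0007 0"

```text
t: 27.05
ee_pos: [0.4878, 0.0233, 0.0645]
ee_rot: [0.592, -0.583, 0.391, -0.395]
ft_force: [5.3, 1.8, -4.4]
grip_width: 0.023
```

```bash
python3 cc.py
```

```text
core in mould [-12.8   4.9   7.6] z axis [-0.009  0.012  1.   ] yaw 0.07 F mould [ 5.5 -0.4 -4.4] M [-0.12 -1.06  0.07] w 0.023 t 27.05
```

Request:
send_rows --pt "1 -0.0003 0.0002 -0.0005 0"

```text
t: 27.15
ee_pos: [0.4877, 0.0233, 0.0645]
ee_rot: [0.593, -0.583, 0.391, -0.396]
ft_force: [4.1, -1.0, 3.1]
grip_width: 0.0229
```

```bash
python3 cc.py
```

```text
core in mould [-12.8   4.9   7.6] z axis [-0.01   0.012  1.   ] yaw 0.07 F mould [ 3.4 -2.5  3.1] M [-0.44 -0.56  0.06] w 0.0229 t 27.15
```

Request:
send_rows --pt "1 -0.0006 0.0003 -0.0007 0"

```text
t: 27.25
ee_pos: [0.4877, 0.0235, 0.0645]
ee_rot: [0.593, -0.583, 0.39, -0.396]
ft_force: [4.5, -5.6, 9.1]
grip_width: 0.0233
```

```bash
python3 cc.py; python3 -c "
from look import *
from ov import *
o,_=look('w26'); overlay('w26','w26o',(200,350,200,380),3.3,o=o)
im=cv2.imread('pics/w26.png')[170:350,200:380]
cv2.imwrite('pics/w26c.png',cv2.resize(im,None,fx=3.3,fy=3.3,interpolation=cv2.INTER_CUBIC))
save(ctrl.capture('side'),'d26');save(ctrl.capture('scene'),'s26')
for n in('d26','s26'):
    im=cv2.imread(f'pics/{n}.png'); im=im[190:280,245:355] if n[0]=='d' else im[175:255,275:395]
    cv2.imwrite(f'pics/{n}c.png',cv2.resize(im,None,fx=5,fy=5,interpolation=cv2.INTER_CUBIC))
"; python3 cc.py
```

```text
core in mould [-12.7   5.    7.6] z axis [-0.011  0.013  1.   ] yaw 0.07 F mould [ 2.  -6.9  9.1] M [-1.23 -0.25  0.09] w 0.0233 t 27.25
[0.4877 0.0235 0.0645] ang 22.44 down [ 0.015  0.007 -1.   ] ft [ 4.5 -5.6  9.1] w 0.02325912831797905 t 27.3
core in mould [-12.7   5.    7.6] z axis [-0.011  0.013  1.   ] yaw 0.08 F mould [ 2.7 -5.9  5.7] M [-0.93 -0.35  0.08] w 0.0231 t 27.4
```

View pics/w26c.png

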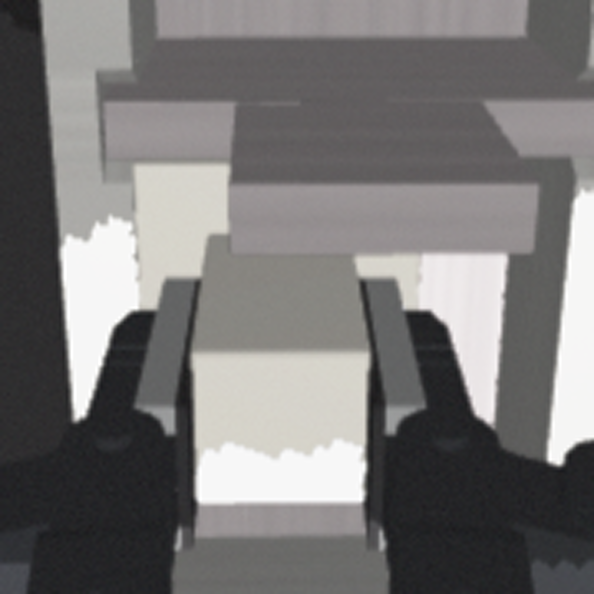

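View pics/d26c.png

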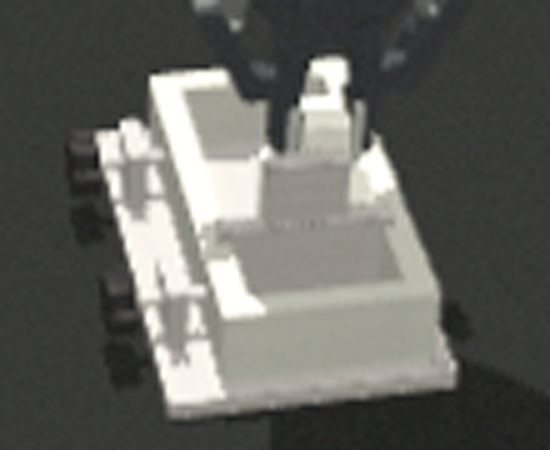

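View pics/s26c.png

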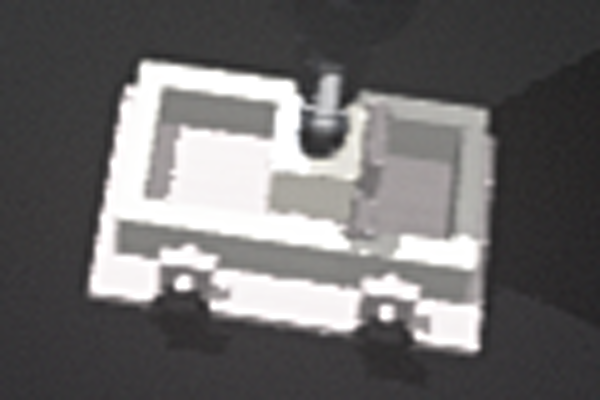

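Request:
send_rows --pt "1 -0.0006 0.0003 -0.0012 0"

```text
t: 27.5
ee_pos: [0.4876, 0.0235, 0.0645]
ee_rot: [0.593, -0.582, 0.389, -0.397]
ft_force: [6.7, -2.7, 4.7]
grip_width: 0.0231
```

```bash
python3 cc.py; python3 -c "
from h import *
for i in range(4): ctrl.capture('wrist')
"; python3 cc.py
```

```text
core in mould [-12.7   5.    7.6] z axis [-0.013  0.014  1.   ] yaw 0.09 F mould [ 5.2 -5.   4.7] M [-0.93 -0.82  0.14] w 0.0231 t 27.5
core in mould [-12.6   5.    7.6] z axis [-0.013  0.014  1.   ] yaw 0.09 F mould [ 4.2 -4.8  5.3] M [-0.86 -0.66  0.1 ] w 0.023 t 27.7
```

```bash
python3 - <<'E'
from h import *
o=ctrl.get_obs();C=cam('wrist',o);T=pose(.5024,.0231,np.radians(22.48))
im=ctrl.capture('wrist');save(im,'w27')
f=4;r0,r1,c0,c1=165,345,205,385
a=cv2.resize(cv2.cvtColor(im,cv2.COLOR_RGB2BGR)[r0:r1,c0:c1],None,fx=f,fy=f,interpolation=cv2.INTER_CUBIC)[:600]
cv2.imwrite('pics/w27c.png',a)
g=lambda p:((p[0]+.5)/f+c0-.5,(p[1]+.5)/f+r0-.5)
def back(X): 
    p=proj(C,(T@[*(np.array(X)/1e3),1])[:3])[0]; return ((p+.5-[c0,r0])*f-.5).round(0)
for X in [(-41.5,30,54),(-41.5,31,54),(-41.5,40,54),(-20,30,90),(20,30,90),(-20,40,90),(-20,41,90),(-37.5,30,50),(-43.5,29,50),(-43.5,41,50),(-25.5,18,94),(-1.5,18,94),(-25.5,-6,94),(-1.5,-6,94),(-37.5,30,56),(10.5,30,56)]: print(X,back(X))
E
```

```text
(-41.5, 30, 54) [110. 221.]
(-41.5, 31, 54) [110. 214.]
(-41.5, 40, 54) [106. 151.]
(-20, 30, 90) [261. 342.]
(20, 30, 90) [629. 339.]
(-20, 40, 90) [260. 257.]
(-20, 41, 90) [260. 248.]
(-37.5, 30, 50) [143. 210.]
(-43.5, 29, 50) [100. 217.]
(-43.5, 41, 50) [ 95. 135.]
(-25.5, 18, 94) [211. 459.]
(-1.5, 18, 94) [433. 457.]
(-25.5, -6, 94) [218. 640.]
(-1.5, -6, 94) [426. 637.]
(-37.5, 30, 56) [138. 226.]
(10.5, 30, 56) [494. 224.]
```

View pics/w27c.png

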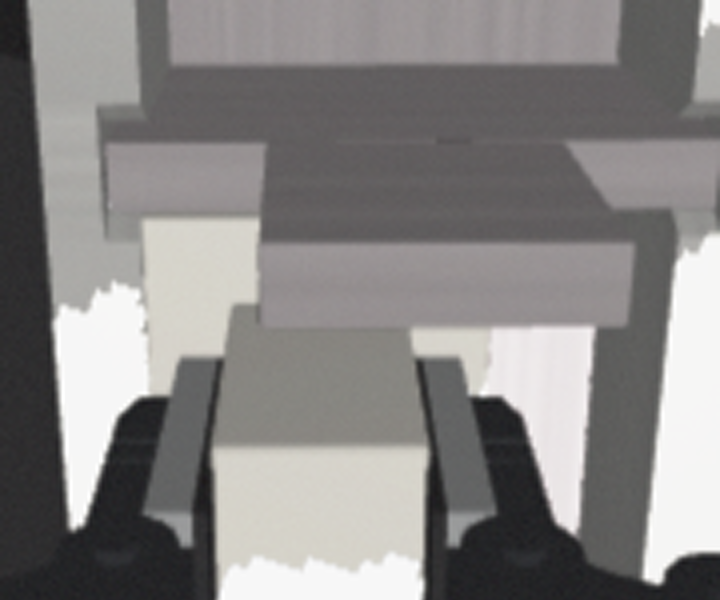

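Request:
send_rows --pt "1 0.002 -0.001 0.002 0" --pt "1 0 -0.015 0 0" --pt "1 0 -0.02 0 0" --pt "1 0 -0.02 0 0" --pt "1 0 0 0 0"

```text
t: 28.25
ee_pos: [0.4874, 0.0224, 0.1207]
ee_rot: [0.592, -0.583, 0.391, -0.395]
ft_force: [-0.2, -0.5, -0.9]
grip_width: 0.023
```

Request:
send_rows --pt "1 0.0038 0 0.0092 0" --pt "1 0.0038 0 0.0092 0" --pt "1 0.0038 0 0.0092 0" --pt "1 0.0038 0 0.0092 0" --pt "1 0 0 0 0"

```text
t: 28.75
ee_pos: [0.5293, 0.0225, 0.118]
ee_rot: [0.591, -0.584, 0.393, -0.394]
ft_force: [0.8, 0.2, -1.0]
grip_width: 0.0229
```

Request:
send_rows --pt "1 -0.015 0 -0.036 0" --pt "1 0 0 0 0" --pt "1 0 0 0 0"

```text
t: 29.05
ee_pos: [0.4888, 0.0226, 0.1162]
ee_rot: [0.591, -0.584, 0.393, -0.393]
ft_force: [1.1, 0.4, -0.8]
grip_width: 0.0226
```

```bash
cat >> cc.py <<'E'
    o=ctrl.get_obs();T=pose(.5024,.0231,np.radians(22.48));print('tool up',(-T[:3,:3].T@rot(o['ee_rot'])[:,1]).round(4),'pos',o['ee_pos'].round(4), 'to contact pose in mould',(1000*T[:3,:3].T@(np.array([.4877,.0234,.0645])-o['ee_pos'])).round(1))
E
python3 cc.py; python3 -c "
from look import *
look('w28')
im=cv2.imread('pics/w28.png')[100:350,190:400]
cv2.imwrite('pics/w28c.png',cv2.resize(im,None,fx=2.4,fy=2.4,interpolation=cv2.INTER_CUBIC))"
```

```text
[0.4888 0.0226 0.1162] ang 22.43 down [ 0.005  0.008 -1.   ] ft [ 1.1  0.4 -0.8] w 0.02260573657772831 t 29.1  File "cc.py", line 8
    o=ctrl.get_obs();T=pose(.5024,.0231,np.radians(22.48));print('tool up',(-T[:3,:3].T@rot(o['ee_rot'])[:,1]).round(4),'pos',o['ee_pos'].round(4), 'to contact pose in mould',(1000*T[:3,:3].T@(np.array([.4877,.0234,.0645])-o['ee_pos'])).round(1))
IndentationError: unexpected indent
```

View pics/w28c.png

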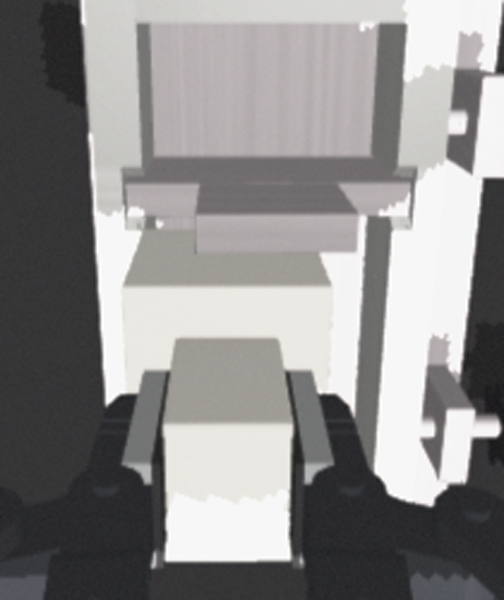

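```bash
sed -i 's/^    o=ctrl.get_obs();T=pose(.5024/    pass\n&/; ' cc.py; python3 - <<'E'
s=open('cc.py').read().split("if __name__")[0]
s+='''    print('tool up',(-T[:3,:3].T@R[:,1]).round(4),'pos',o['ee_pos'].round(4),'to contact in mould',(1000*T[:3,:3].T@(np.array([.4877,.0234,.0645])-o['ee_pos'])).round(1))
if __name__=='__main__': cc()
'''
open('cc.py','w').write(s)
E
python3 cc.py
```

```text
core in mould [-13.4   4.5  59. ] z axis [0.    0.007 1.   ] yaw 0.07 F mould [-0.4  0.3 -2.2] M [-0.03  0.05 -0.02] w 0.0233 t 29.1
tool up [-0.0058 -0.0063  1.    ] pos [0.4879 0.0226 0.1159] to contact in mould [  0.1   0.8 -51.4]
```

Request:
send_rows --pt "1 0.0038 0 0.0092 0" --pt "1 0.0038 0 0.0092 0" --pt "1 0.0038 0 0.0092 0" --pt "1 0.0038 0 0.0092 0" --pt "1 0 0 0 0" --pt "1 -0.015 0 -0.036 0" --pt "1 0 0 0 0" --pt "1 0 0 0 0"

```text
t: 29.9
ee_pos: [0.4941, 0.0227, 0.1153]
ee_rot: [0.591, -0.585, 0.394, -0.393]
ft_force: [0.6, 0.2, -0.9]
grip_width: 0.0229
```

```bash
python3 cc.py
```

```text
core in mould [-7.7  2.2 58.4] z axis [-0.001  0.008  1.   ] yaw 0.07 F mould [ 0.6 -0.  -0.9] M [-0.03 -0.02 -0.04] w 0.0229 t 29.9
tool up [-0.0067 -0.0059  1.    ] pos [0.4941 0.0227 0.1153] to contact in mould [ -5.6   3.1 -50.8]
```

Request:
send_rows --pt "1 -0.0015 0.007 -0.0035 0" --pt "1 0 0.007 0 0" --pt "1 0 0.007 0 0" --pt "1 0 0.007 0 0" --pt "1 0 0.007 0 0" --pt "1 0 0.006 0 0" --pt "1 0 0 0 0"

```text
t: 30.6
ee_pos: [0.4906, 0.0232, 0.0697]
ee_rot: [0.591, -0.585, 0.394, -0.392]
ft_force: [0.2, -0.2, -1.5]
grip_width: 0.0229
```

```bash
python3 cc.py
```

```text
core in mould [-10.7   3.9  12.8] z axis [0.    0.007 1.   ] yaw 0.07 F mould [ 0.1 -0.3 -1.5] M [-0.01  0.04 -0.03] w 0.0229 t 30.6
tool up [-0.0057 -0.0064  1.    ] pos [0.4906 0.0232 0.0697] to contact in mould [-2.6  1.3 -5.2]
```

Request:
send_rows --pt "1 0 0.004 0 0" --pt "1 0 0 -0.0012 0"

```text
t: 30.8
ee_pos: [0.4897, 0.0227, 0.0652]
ee_rot: [0.591, -0.585, 0.394, -0.392]
ft_force: [-0.1, 0.3, -0.6]
grip_width: 0.0234
```

```bash
python3 cc.py
```

```text
core in mould [-11.8   3.9   8.3] z axis [0.    0.007 1.   ] yaw 0.07 F mould [ 0.   0.4 -0.6] M [ 0.    0.   -0.02] w 0.0234 t 30.8
tool up [-0.0056 -0.0064  1.    ] pos [0.4897 0.0227 0.0652] to contact in mould [-1.6  1.4 -0.7]
```

Now down to floor contact, then the side pushes in few rows.

Request:
send_rows --pt "1 -0.0005 0.0007 -0.0005 0"

```text
t: 30.9
ee_pos: [0.489, 0.023, 0.0646]
ee_rot: [0.591, -0.585, 0.394, -0.392]
ft_force: [1.3, -0.4, -2.0]
grip_width: 0.0235
```

```bash
python3 cc.py
```

```text
core in mould [-12.3   4.3   7.7] z axis [0.    0.007 1.   ] yaw 0.07 F mould [ 1.  -0.9 -2. ] M [0.03 0.03 0.04] w 0.0235 t 30.9
tool up [-0.0058 -0.0063  1.    ] pos [0.489  0.023  0.0646] to contact in mould [-1.1  0.9 -0.1]
```

Request:
send_rows --pt "1 -0.0008 0.0004 -0.001 0"

```text
t: 31.0
ee_pos: [0.488, 0.0233, 0.0644]
ee_rot: [0.591, -0.585, 0.394, -0.393]
ft_force: [2.6, -1.1, -0.1]
grip_width: 0.0232
```

```bash
python3 cc.py
```

```text
core in mould [-13.1   5.    7.5] z axis [-0.     0.008  1.   ] yaw 0.07 F mould [ 1.9 -2.  -0.1] M [-0.38 -0.45  0.  ] w 0.0232 t 31.0
tool up [-0.0063 -0.0061  1.    ] pos [0.488  0.0233 0.0644] to contact in mould [-0.2  0.2  0.1]
```

Request:
send_rows --pt "1 -0.0005 0.0006 -0.0008 0"

```text
t: 31.1
ee_pos: [0.4879, 0.0234, 0.0642]
ee_rot: [0.591, -0.584, 0.393, -0.393]
ft_force: [3.3, -4.4, 11.4]
grip_width: 0.0226
```

```bash
python3 cc.py
```

```text
core in mould [-13.    5.1   7.3] z axis [-0.002  0.008  1.   ] yaw 0.08 F mould [ 1.4 -5.3 11.4] M [-0.76 -0.14  0.04] w 0.0226 t 31.1
tool up [-0.008  -0.0052  1.    ] pos [0.4879 0.0234 0.0642] to contact in mould [-0.2  0.1  0.3]
```

Request:
send_rows --pt "1 -0.0006 0.0001 -0.0013 0"

```text
t: 31.2
ee_pos: [0.4878, 0.0234, 0.0645]
ee_rot: [0.592, -0.584, 0.392, -0.394]
ft_force: [6.5, -0.1, -4.5]
grip_width: 0.0233
```

```bash
python3 cc.py; python3 -c "
from h import *
for i in range(3): ctrl.capture('wrist')
"; python3 cc.py
```

```text
core in mould [-13.    5.1   7.6] z axis [-0.005  0.01   1.   ] yaw 0.08 F mould [ 6.  -2.6 -4.5] M [-0.45 -1.25  0.14] w 0.0233 t 31.2
tool up [-0.0105 -0.004   0.9999] pos [0.4878 0.0234 0.0645] to contact in mould [-0.1  0.  -0. ]
core in mould [-13.    5.1   7.6] z axis [-0.005  0.01   1.   ] yaw 0.08 F mould [ 4.4 -2.5 -2.3] M [-0.5  -0.9   0.08] w 0.0232 t 31.35
tool up [-0.0105 -0.0041  0.9999] pos [0.4878 0.0234 0.0646] to contact in mould [-0.1  0.  -0.1]
```

Request:
send_rows --pt "1 -0.0006 0.0006 -0.0008 0"

```text
t: 31.45
ee_pos: [0.4878, 0.0236, 0.0644]
ee_rot: [0.592, -0.584, 0.392, -0.395]
ft_force: [2.9, -6.1, 8.5]
grip_width: 0.0229
```

```bash
python3 cc.py; python3 -c "
from h import *
for i in range(3): ctrl.capture('wrist')
"; python3 cc.py
```

```text
core in mould [-12.8   5.2   7.4] z axis [-0.006  0.01   1.   ] yaw 0.08 F mould [ 0.4 -6.8  8.5] M [-1.01 -0.02  0.04] w 0.0229 t 31.45
tool up [-0.0123 -0.0032  0.9999] pos [0.4878 0.0236 0.0644] to contact in mould [-0.1 -0.1  0.1]
core in mould [-12.9   5.2   7.5] z axis [-0.006  0.011  1.   ] yaw 0.08 F mould [ 2.7 -3.4  3.6] M [-0.86 -0.46  0.03] w 0.0231 t 31.6
tool up [-0.0123 -0.0031  0.9999] pos [0.4877 0.0235 0.0644] to contact in mould [-0.1 -0.1  0.1]
```

Request:
send_rows --pt "1 -0.0007 0.0005 -0.0014 0"

```text
t: 31.7
ee_pos: [0.4876, 0.0235, 0.0644]
ee_rot: [0.593, -0.583, 0.391, -0.395]
ft_force: [7.4, -2.5, 5.3]
grip_width: 0.0234
```

```bash
python3 cc.py; python3 -c "
from look import *
look('w30');save(ctrl.capture('side'),'d30');save(ctrl.capture('scene'),'s30')
for i in range(2): ctrl.capture('wrist')
im=cv2.imread('pics/w30.png')[165:345,205:385]
cv2.imwrite('pics/w30c.png',cv2.resize(im,None,fx=3.3,fy=3.3,interpolation=cv2.INTER_CUBIC))
"; python3 cc.py
```

```text
core in mould [-12.8   5.1   7.5] z axis [-0.009  0.012  1.   ] yaw 0.09 F mould [ 5.9 -5.2  5.3] M [-0.9  -0.9   0.16] w 0.0234 t 31.7
tool up [-0.0149 -0.0018  0.9999] pos [0.4876 0.0235 0.0644] to contact in mould [ 0.  -0.1  0.1]
[0.4876 0.0235 0.0644] ang 22.46 down [ 0.013  0.007 -1.   ] ft [ 7.4 -2.5  5.3] w 0.023363598241365614 t 31.75
core in mould [-12.8   5.1   7.6] z axis [-0.009  0.012  1.   ] yaw 0.09 F mould [ 5.1 -5.5  3.9] M [-0.82 -0.73  0.13] w 0.0231 t 31.95
tool up [-0.0151 -0.0018  0.9999] pos [0.4877 0.0235 0.0644] to contact in mould [-0.  -0.1  0.1]
```

View pics/w30c.png

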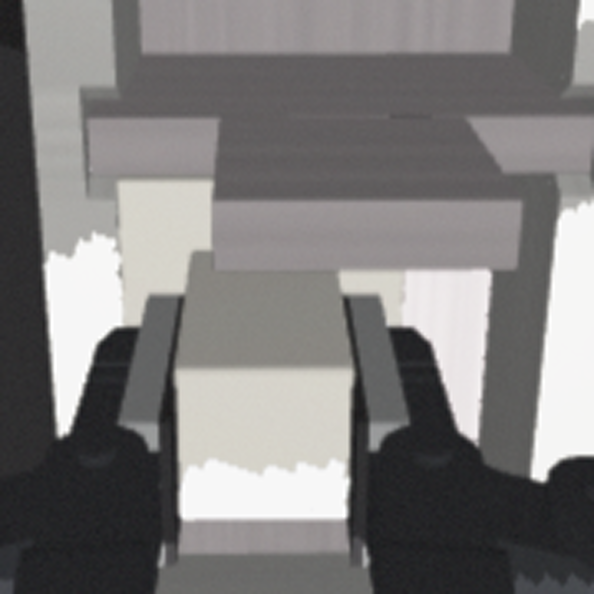

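View pics/d30.png

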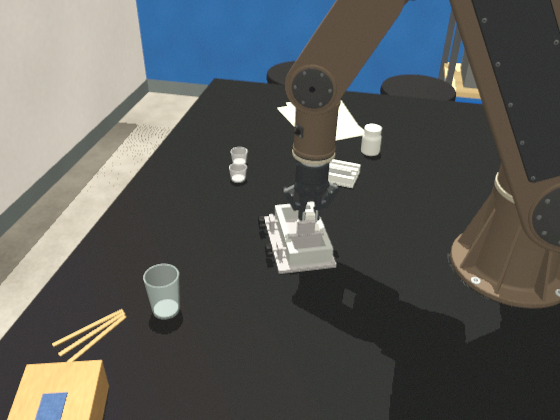

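```bash
python3 -c "
from station import ctrl
print(ctrl.close_job())"
```

```text
the job is handed in; nothing more can be done
None
```

I set up the mould and handed the job in at about 32 s, with the arm still holding the core pressed into the corner. No verdict came back.

**Division plate:** I took it from the rack and lowered it into both grooves. It met the floor harder than intended, with a brief 71 N at the wrist (limit 120 N), and I then let it go. In the wrist picture its tab and shoulders matched a fully seated, level plate to within about 1–2 mm.

**Core:** I gripped it by its square grip, put it in the larger compartment and pushed it down and into the corner. I lifted it and redid the approach twice, because repeated pushing tilts the tool slightly. The last readings were steady:

| Direction | Force |
|---|---|
| Fixed wall | about 5 N |
| Division plate | about 5.5 N |
| Down on the floor | about 4–5 N |

Further pushes no longer moved the core, and the last wrist picture shows its block against both the wall and the plate.

**What did not match fully:**
- **Tilt and turn:** the core may lean about 0.5–1° towards the wall, so its foot could stand up to about 0.6 mm off it. Its turn agrees with the mould to about 0.1°.
- **Position:** reckoned from the arm, the core is about 0.7 mm short of the wall. It is also 1–2 mm short of the plate. The wrist picture taken in the previous pressing showed contact on both, so I put this down to the core having shifted in the grip.
- **Plate lean:** the plate sits against the far side of its groove play and may lean about 1°.
- **Beaker, cups and jar:** the arm did not go near them, and in the last side picture they stand where they were.

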